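# Gauge and sort bored bearing blocks

### The arm

A 6-joint arm with a two-finger parallel gripper is mounted at the origin on a cart in front of the work surface, level with it; the furniture and walls round the work are solid. World frame = base frame: x ahead of the robot, y to its left, z up, the work surface at z = 0. Lengths are in m, angles in rad, forces in N, time in s.
With the tool pointing down it reaches from about 0.35 to 0.975 m from the base axis. Payload 7.1 kg.
Tool frame: the origin (TCP) lies midway between the tips of the shut fingers; the grasp point (between the pads) lies 19 mm behind it (arm.grip_depth is the distance from the TCP to the grasp point, in m); z points along the fingers, y is the line along which they close (so a half turn about z gives the same grasp; the last joint's range is limited). The gripper opens to 88 mm and grips with 3 to 60 N. Pads are 20 mm wide; open, the fingers measure 115 mm over their backs; the gripper's body (75 mm by 178 mm) begins 61 mm behind the grasp point.
Start: joints at [1.309, 0.423, 1.63, -0, 1.089, -0.019], TCP at [0.15, 0.607, 0.223] pointing down, gripper open.
Joint ranges: [-3, 3], [-0.9, 2.11], [0.09, 2.58], [-1.31, 4.45], [0.11, 2.69], [-2.54, 2.54]. Speed limits (rad/s): [2.39, 2.39, 3.01, 3.14, 3.14, 3.14].

### API

Orientations are given as a unit quaternion [w, x, y, z].
In Python, from station import monitor, vision, arm, nets gives the robot as it stands.
- The arm moves only by the tool step_arm, never from a script. Its argument "motion" is a list of rows, each an object with "linear": the shift along the world's x, y, z in mm, a list of three; "turn": the turn about the world's z in degrees. In form: [{"linear": [dx, dy, dz], "turn": turn}, ...]. A call has 1 to 10 rows; each row is the pose to reach, as a shift and turn from the pose commanded when the call began; what a row does not reach only later rows make up. A row lasts 1/12 s, in which the tool goes at most 41.7 mm and 7.16 degrees, less where a joint would pass 70% of its speed; a pose out of reach is approached as far as the arm can. A call with a gripper value outside its range is refused whole. "jaw" is the closure, from 0 (fully open) to 1 (shut), set as the call begins (left out, the last holds). The fingers move at their own pace and stop on an object; the grip force is fixed at half the most. Time passes only in rows, so rows that repeat a pose let the fingers close. It gives the time, the measured TCP pose, the force, the opening and the grip force at its end, in the units of the state.
- monitor.sense(): the state, without advancing time (a new reading comes with each control period).
- vision.capture(name): name is "scene" or "top"; returns a dict with "img" (420x560x3 uint8, red, green, blue), "depth" (420x560 float32, m along the optical axis (not along the pixel's ray), 0 where there is no reading), "fx", "fy", "cx", "cy" (pixels), "distortion" ([k1, k2, p1, p2, k3] as OpenCV has them; the pictures are not rectified), "extrinsics" (4x4, takes a point from world to camera coordinates). Camera axes: x right, y down, z forward; pixel columns grow to the right and rows downward; lengths in m; the calibration is good to about 2 mm. A picture is of the moment at which its call begins.
- arm.close_job(): hands the job in; it is judged then, once.
Trained networks look in a picture, given as the dict that the camera call returned (one of the last four; its "shot" number tells which), for a name from the list of things; names that differ only in an ending like _2 or _b are one class to them, and where a whole thing is asked for, a point or a joint stands for the part that bears it (a point fixed in the world has none). Each returns a list of dicts, best first, with "conf" (0 to 1); they miss things now and then, are a little off and sometimes report something else, mostly with a low value. They report only what shows in the picture. A call takes as long as a camera call.
- nets.outline_of(target, picture): "region" (420x560 bool, what is visible of it).
- nets.landmark_of(target, picture): "position" ([x, y, z] in m, in world coordinates, good to about 4 mm: a listed point, or the origin of a listed thing).
The state is a dict: "time_s": time; "joint_positions": joint angles; "qvel": joint speeds; "joint_torque": joint torques, N m; "ee_pos": TCP position; "ee_rot": TCP orientation; "force": force on the tool from outside, world axes, zero at the start; "moment": the same for the moment, N m; "opening": finger opening in m; "grip_force": force on a finger pad.
Only numpy, scipy, OpenCV 4.12 (cv2) and the standard library are available. Lean on these libraries where they do the work, as an engineer would, in place of code of your own. Each camera call takes 0.05 s, during which the arm holds its last target. There are 200 camera calls.

### The job

Draw the lock pin out of the rack and park it in the side notch, then slide the keeper strip fully back. Take the go plug gauge and try it in every block in the rack, one after another from left to right, as deep as it will go. Finally put the gauge back in its stand and sort the blocks, each resting on the floor of its container, not on another block: those that the gauge enters right down to its collar into the blue tray, those in which it stops short into the yellow bin beside it; leave the pin in the notch, the keeper back, and the other things on the bench alone.

Things in the scene. Friction and masses are not known exactly. Their poses are not given: they have to be found in the camera images.
- pin_head (a point): Lock pin: red head 18 mm across, 30 mm tall; below it a steel collar 22 mm across, 4 mm thick, then a shank 10 mm across, 36 mm long, tapered tip. Point: middle of the head, 19 mm above the collar's underside; z up the pin. At the start it stands through the left end of the keeper strip (collar on the strip) into a 13 mm bore of the rack's left end block, 36 mm deep, and locks the keeper.
- notch (a point): Side notch: upright slot 13 mm wide, 44 mm deep, in the front (robot's) side of the rack's left blue end block, open to front and top, 45 mm in front of the pin's bore. Point: where a parked pin's axis goes, at the block's flat top, 50 mm above the bench; the collar rests on that top around the slot. Axes as the rack's.
- rack_mid (a point): Rack, fixed to the bench, 380 mm long (y, to the left), 120 mm deep (x, to the back). Point: centre of its underside. Two to four blocks stand 65 mm apart in a row along y on its 6 mm base plate between 8 mm high rails, tops 46 mm above the bench; either of the two right-hand places may be empty. End blocks are 50 mm high, their inner faces 150 mm from the middle.
- keeper (a joint): Slide of the keeper, a flat steel strip 24 mm wide, 6 mm thick, above the row of blocks (its top 56 mm above the bench). 0 = closed, over the bores; 0.045 m = fully back along the rack's x, clear of the blocks. Stays where it is left; 2 to 3 N move it. Blocked while the lock pin is in its bore.
- keeper_knob (a point): Black round knob, 18 mm across, on the middle of the keeper strip. Point: 22 mm above the strip's underside (16 mm above its top), 14 mm below the knob's top. Moves with the strip. Axes as the rack's.
- gauge_grip (a point): Go plug gauge: green square handle 18 x 18 mm, 40 mm tall; below it a dark collar 25 mm across, 4 mm thick, then the gauge pin, 12 mm across, 36 mm long, tapered tip. Point: middle of the handle, 60 mm above the tip, 24 mm above the collar's underside; z up, x and y square to the handle's faces. At the start it stands in its stand, collar on the stand's top.
- gauge_tip (a point): Tip of the gauge pin, on its axis, 60 mm below the handle's middle.
- stand_mouth (a point): Gauge stand, a fixed grey block 56 x 56 x 42 mm with a 15.5 mm upright bore right through; the point is the bore's mouth in the top face.
- blue_tray: Shallow blue tray, loose, 120 x 200 mm and 32 mm high; origin under its centre, x along the short side, y along the long side, z up. Inside 108 x 188 mm, floor 2 mm thick.
- yellow_bin: Yellow bin behind the rack, beside the blue tray (a like bin in the back corner is not meant), loose, 145 x 205 mm and 66 mm high; origin under its centre, x along the short side, y along the long side, z up. Inside 132 x 192 mm, floor 2 mm thick.
- block_a_mid (a point): Aluminium block, 36 x 36 x 40 mm tall, upright in the first (leftmost) place of the rack, or absent. Point: its centre, on the axis of the upright bore, 20 mm below the top; axes square to its faces. Bore 15.5 mm at the mouth: a good block's runs straight through, a bad one's narrows to 9 mm at 12 mm below the top (not to be seen from outside; which are good is not told).
- block_b_mid (a point): Aluminium block, 36 x 36 x 40 mm tall, upright in the first (leftmost) place of the rack, or absent. Point: its centre, on the axis of the upright bore, 20 mm below the top; axes square to its faces. Bore 15.5 mm at the mouth: a good block's runs straight through, a bad one's narrows to 9 mm at 12 mm below the top (not to be seen from outside; which are good is not told).
- block_c_mid (a point): Aluminium block, 36 x 36 x 40 mm tall, upright in the second place of the rack, or absent. Point: its centre, on the axis of the upright bore, 20 mm below the top; axes square to its faces. Bore 15.5 mm at the mouth: a good block's runs straight through, a bad one's narrows to 9 mm at 12 mm below the top (not to be seen from outside; which are good is not told).
- block_d_mid (a point): Aluminium block, 36 x 36 x 40 mm tall, upright in the second place of the rack, or absent. Point: its centre, on the axis of the upright bore, 20 mm below the top; axes square to its faces. Bore 15.5 mm at the mouth: a good block's runs straight through, a bad one's narrows to 9 mm at 12 mm below the top (not to be seen from outside; which are good is not told).
- block_e_mid (a point): Aluminium block, 36 x 36 x 40 mm tall, upright in the third place of the rack, or absent. Point: its centre, on the axis of the upright bore, 20 mm below the top; axes square to its faces. Bore 15.5 mm at the mouth: a good block's runs straight through, a bad one's narrows to 9 mm at 12 mm below the top (not to be seen from outside; which are good is not told).
- block_f_mid (a point): Aluminium block, 36 x 36 x 40 mm tall, upright in the third place of the rack, or absent. Point: its centre, on the axis of the upright bore, 20 mm below the top; axes square to its faces. Bore 15.5 mm at the mouth: a good block's runs straight through, a bad one's narrows to 9 mm at 12 mm below the top (not to be seen from outside; which are good is not told).
- block_g_mid (a point): Aluminium block, 36 x 36 x 40 mm tall, upright in the fourth (rightmost) place of the rack, or absent. Point: its centre, on the axis of the upright bore, 20 mm below the top; axes square to its faces. Bore 15.5 mm at the mouth: a good block's runs straight through, a bad one's narrows to 9 mm at 12 mm below the top (not to be seen from outside; which are good is not told).
- block_h_mid (a point): Aluminium block, 36 x 36 x 40 mm tall, upright in the fourth (rightmost) place of the rack, or absent. Point: its centre, on the axis of the upright bore, 20 mm below the top; axes square to its faces. Bore 15.5 mm at the mouth: a good block's runs straight through, a bad one's narrows to 9 mm at 12 mm below the top (not to be seen from outside; which are good is not told).
- tape_roll: Roll of tape, a bystander to be left alone, 98 mm across, at the left back.
- weight: Small brass check weight, a bystander to be left alone, 26 mm across and 44 mm tall; origin under its centre.
- screwdriver_y: Screwdriver with yellow handle, a bystander to be left alone, 197 mm long, at the left.

How it is judged:
On the way, in this order (a step that is already met when the one before it is completed fails the run):
1. The lock pin has been drawn and hangs in the side notch, its collar on the end block (x of pin_head in the frame of notch between -0.009 and 0.009 m and y of pin_head in the frame of notch between -0.006 and 0.006 m and z of pin_head in the frame of notch between 0.014 and 0.025 m and angle between pin_head's own z axis and vertical below 0.2 rad), for 0.2 s.
2. The keeper strip is slid fully back (value of joint keeper above 0.038 m), for 0.2 s.
3. The gauge has been tried in the first (leftmost) block: down its bore as far as it will go (skipped if the place is empty) (((x of gauge_tip in the frame of block_a_mid between -0.005 and 0.005 m and y of gauge_tip in the frame of block_a_mid between -0.005 and 0.005 m and z of gauge_tip in the frame of block_a_mid between -0.03 and -0.008 m) or (x of gauge_tip in the frame of block_b_mid between -0.005 and 0.005 m and y of gauge_tip in the frame of block_b_mid between -0.005 and 0.005 m and z of gauge_tip in the frame of block_b_mid between -0.03 and 0.0135 m))), for 0.1 s.
4. The gauge has been tried in the second block: down its bore as far as it will go (skipped if the place is empty) (((x of gauge_tip in the frame of block_c_mid between -0.005 and 0.005 m and y of gauge_tip in the frame of block_c_mid between -0.005 and 0.005 m and z of gauge_tip in the frame of block_c_mid between -0.03 and 0.0135 m) or (x of gauge_tip in the frame of block_d_mid between -0.005 and 0.005 m and y of gauge_tip in the frame of block_d_mid between -0.005 and 0.005 m and z of gauge_tip in the frame of block_d_mid between -0.03 and -0.008 m))), for 0.1 s.
5. The gauge has been tried in the third block: down its bore as far as it will go (skipped if the place is empty) (((x of gauge_tip in the frame of block_e_mid between -0.005 and 0.005 m and y of gauge_tip in the frame of block_e_mid between -0.005 and 0.005 m and z of gauge_tip in the frame of block_e_mid between -0.03 and 0.0135 m) or (x of gauge_tip in the frame of block_f_mid between -0.005 and 0.005 m and y of gauge_tip in the frame of block_f_mid between -0.005 and 0.005 m and z of gauge_tip in the frame of block_f_mid between -0.03 and -0.008 m))), for 0.1 s.
6. The gauge has been tried in the fourth (rightmost) block: down its bore as far as it will go (skipped if the place is empty) (((x of gauge_tip in the frame of block_g_mid between -0.005 and 0.005 m and y of gauge_tip in the frame of block_g_mid between -0.005 and 0.005 m and z of gauge_tip in the frame of block_g_mid between -0.03 and -0.008 m) or (x of gauge_tip in the frame of block_h_mid between -0.005 and 0.005 m and y of gauge_tip in the frame of block_h_mid between -0.005 and 0.005 m and z of gauge_tip in the frame of block_h_mid between -0.03 and 0.0135 m))), for 0.1 s.
At the end, for the whole second after the job is handed in: Blocks that the gauge entered to its collar rest on the blue tray's floor, the others on the yellow bin's; gauge upright in its stand, collar within 4 mm of the top; lock pin hanging upright in the notch, about 6 mm or less off its seat; keeper 38 mm or more back; all at rest (all of step 1 and value of joint keeper above 0.038 m and x of gauge_grip in the frame of stand_mouth between -0.006 and 0.006 m and y of gauge_grip in the frame of stand_mouth between -0.006 and 0.006 m and z of gauge_grip in the frame of stand_mouth between 0.018 and 0.028 m and angle between gauge_grip's own z axis and vertical below 0.15 rad and linear speed of each of gauge, block_a, block_b, block_c, block_d, block_e, block_f, block_g, block_h below 0.02 m/s and x of block_a_mid in the frame of blue_tray between -0.05 and 0.05 m and y of block_a_mid in the frame of blue_tray between -0.09 and 0.09 m and z of block_a_mid in the frame of blue_tray between 0.005 and 0.035 m and x of block_b_mid in the frame of yellow_bin between -0.062 and 0.062 m and y of block_b_mid in the frame of yellow_bin between -0.092 and 0.092 m and z of block_b_mid in the frame of yellow_bin between 0.005 and 0.035 m and x of block_c_mid in the frame of yellow_bin between -0.062 and 0.062 m and y of block_c_mid in the frame of yellow_bin between -0.092 and 0.092 m and z of block_c_mid in the frame of yellow_bin between 0.005 and 0.035 m and x of block_d_mid in the frame of blue_tray between -0.05 and 0.05 m and y of block_d_mid in the frame of blue_tray between -0.09 and 0.09 m and z of block_d_mid in the frame of blue_tray between 0.005 and 0.035 m and x of block_e_mid in the frame of yellow_bin between -0.062 and 0.062 m and y of block_e_mid in the frame of yellow_bin between -0.092 and 0.092 m and z of block_e_mid in the frame of yellow_bin between 0.005 and 0.035 m and x of block_f_mid in the frame of blue_tray between -0.05 and 0.05 m and y of block_f_mid in the frame of blue_tray between -0.09 and 0.09 m and z of block_f_mid in the frame of blue_tray between 0.005 and 0.035 m and x of block_g_mid in the frame of blue_tray between -0.05 and 0.05 m and y of block_g_mid in the frame of blue_tray between -0.09 and 0.09 m and z of block_g_mid in the frame of blue_tray between 0.005 and 0.035 m and x of block_h_mid in the frame of yellow_bin between -0.062 and 0.062 m and y of block_h_mid in the frame of yellow_bin between -0.092 and 0.092 m and z of block_h_mid in the frame of yellow_bin between 0.005 and 0.035 m); the robot touches nothing.
It fails at once if The tape roll is moved more than 3 cm (distance of tape_roll from where it was at the start of the episode above 0.03 m).
It fails at once if The check weight is moved more than 3 cm (distance of weight from where it was at the start of the episode above 0.03 m).
It fails at once if The screwdriver is moved more than 3 cm (distance of screwdriver_y from where it was at the start of the episode above 0.03 m).
Of block_a, block_b only 1 to 1 are there at a start; the rules pass over those that are not, and their reading is None.
Of block_c, block_d only 1 to 1 are there at a start; the rules pass over those that are not, and their reading is None.
Of block_e, block_f, bottle_p only 1 to 1 are there at a start; the rules pass over those that are not, and their reading is None.
Of block_g, block_h, bottle_r only 1 to 1 are there at a start; the rules pass over those that are not, and their reading is None.
At some moment in a run one of blue_tray, yellow_bin may be knocked a few centimetres aside while the robot is not near it.
It also fails if it takes over 210 s, if anything falls off the work surface, if the arm or the gripper's body presses on something with over 40 N, if the wrist force passes 120 N, or if a joint passes its speed limit or range.

## Working session

There is one attempt and no reset: what is moved stays moved. The work goes in short steps, Python scripts to look and compute and a tool call to move; the robot and the scene stay as the last step left them, time stands still between calls to the robot, and variables do not carry over. Pictures are saved under pics/ and viewed, at most 14 in all, crops included, and the job is handed in when it is done.

Besides the shell and the picture viewer there is one more tool, called after ">>>" by a JSON object that holds its "api" and its "payload", one argument or row to a line. step_arm: Moves the arm, as the interface text tells. Its arguments: {"type":"object","properties":{"motion":{"type":"array"},"jaw":{"type":"number"}},"required":["motion"]}

```bash
mkdir -p pics; cat > h.py <<'E'
import numpy as np, cv2
from station import monitor, vision, arm, nets
def save(p,n,crop=None,s=1):
    im=p["img"][...,::-1]
    if crop: a,b,c,d=crop; im=im[b:d,a:c]
    cv2.imwrite("pics/"+n,cv2.resize(im,None,fx=s,fy=s,interpolation=cv2.INTER_CUBIC))
def K(p): return np.array([[p["fx"],0,p["cx"]],[0,p["fy"],p["cy"]],[0,0,1]]),np.array(p["distortion"])
def world(p,uv,z=None):
    # pixels -> world, with depth, or on plane z
    k,d=K(p); uv=np.atleast_2d(np.float64(uv))
    r=np.c_[cv2.undistortPoints(uv[:,None],k,d)[:,0],np.ones(len(uv))]
    E=np.array(p["extrinsics"]); R,t=E[:3,:3],E[:3,3]
    if z is None:
        D=p["depth"][uv[:,1].round().astype(int),uv[:,0].round().astype(int)]
        return (r*D[:,None]-t)@R
    c=-R.T@t; w=r@R
    return c+w*((z-c[2])/w[:,2])[:,None]
def pix(p,X):
    k,d=K(p);E=np.array(p["extrinsics"])
    return cv2.projectPoints(np.float64(np.atleast_2d(X)),cv2.Rodrigues(E[:3,:3])[0],E[:3,3],k,d)[0][:,0]
E
python3 - <<'E'
from h import *
s=monitor.sense(); print(s["ee_pos"],s["ee_rot"],s["opening"],arm.grip_depth)
for n in("top","scene"):
    p=vision.capture(n); save(p,n+"0.png",s=1.4)
    E=np.array(p["extrinsics"]); print(n,(-E[:3,:3].T@E[:3,3]).round(3))
    for t in "pin_head notch rack_mid keeper_knob gauge_grip gauge_tip stand_mouth blue_tray yellow_bin block_a_mid weight tape_roll screwdriver_y".split():
        print(t,[(np.round(q["position"],4).tolist(),round(q["conf"],2)) for q in nets.landmark_of(t,p)][:5])
E
```

```text
[0.15010582 0.60612499 0.22189254] [-1.14640392e-04  1.21134627e-01  9.92635787e-01 -7.63919598e-04] 0.08811561516552815 0.0187
top [0.268 0.119 1.341]
pin_head [([0.4557, 0.2124, 0.0728], 0.52), ([0.4582, 0.0437, -0.0028], 0.25)]
notch [([0.4125, 0.2159, 0.0493], 0.63)]
rack_mid [([0.4562, 0.0452, -0.0039], 0.57)]
keeper_knob [([0.4506, 0.0415, 0.0723], 0.81)]
gauge_grip [([0.4516, 0.3567, 0.065], 0.6)]
gauge_tip [([0.6185, -0.0061, 0.0024], 0.23)]
stand_mouth [([0.4534, 0.3565, 0.04], 0.78), ([0.4613, 0.2124, 0.0767], 0.57), ([0.6324, -0.2515, 0.0025], 0.45), ([0.4574, 0.149, 0.0291], 0.23)]
blue_tray [([0.6187, -0.0046, 0.001], 0.57)]
yellow_bin [([0.6305, -0.2528, 0.0027], 0.63), ([0.4577, 0.0776, 0.0228], 0.62)]
block_a_mid [([0.4542, 0.1456, 0.0297], 0.64), ([0.452, 0.0383, 0.0708], 0.4)]
weight [([0.5868, 0.2834, -0.0018], 0.59), ([0.6219, 0.4601, 0.0026], 0.34)]
tape_roll [([0.6195, 0.4558, 0.0016], 0.75), ([0.4127, 0.2129, 0.0487], 0.6)]
screwdriver_y [([0.4632, 0.4879, -0.0], 0.74)]
scene [-0.032 -0.644  0.738]
pin_head [([0.4547, 0.2092, 0.0737], 0.4)]
notch [([0.4119, 0.215, 0.0482], 0.78), ([0.587, 0.276, 0.0], 0.61)]
rack_mid [([0.4566, 0.0375, -0.0024], 0.93)]
keeper_knob [([0.453, 0.0395, 0.0742], 0.76), ([0.4554, 0.2126, 0.0714], 0.38)]
gauge_grip [([0.4588, 0.4882, 0.0014], 0.57), ([0.4477, 0.356, 0.0676], 0.56), ([0.6186, 0.4566, -0.0037], 0.55)]
gauge_tip [([0.449, 0.3585, 0.0065], 0.69), ([0.6171, 0.4613, -0.0014], 0.2)]
stand_mouth [([0.453, 0.3535, 0.0396], 0.77), ([0.6311, -0.2487, 0.003], 0.51)]
blue_tray [([0.6184, -0.0084, 0.0027], 0.9), ([0.4566, 0.2128, 0.0717], 0.69)]
yellow_bin [([0.6319, -0.2515, 0.0022], 0.96)]
block_a_mid [([0.4539, 0.1437, 0.0257], 0.58)]
weight [([0.5861, 0.2741, 0.0021], 0.47)]
tape_roll [([0.6204, 0.4584, -0.0039], 0.68)]
screwdriver_y [([0.4592, 0.4849, 0.002], 0.68), ([0.6178, 0.4582, -0.0008], 0.46), ([0.4519, 0.0386, 0.0005], 0.29)]
```

View pics/top0.png

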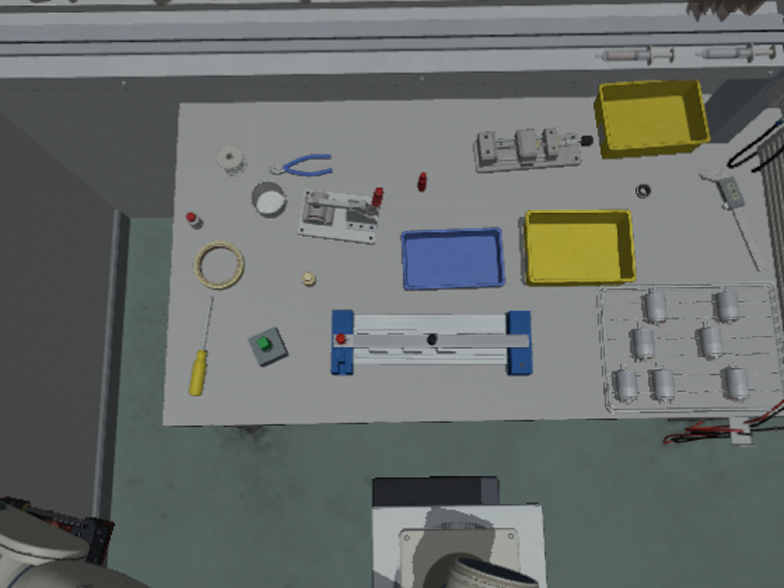

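View pics/scene0.png

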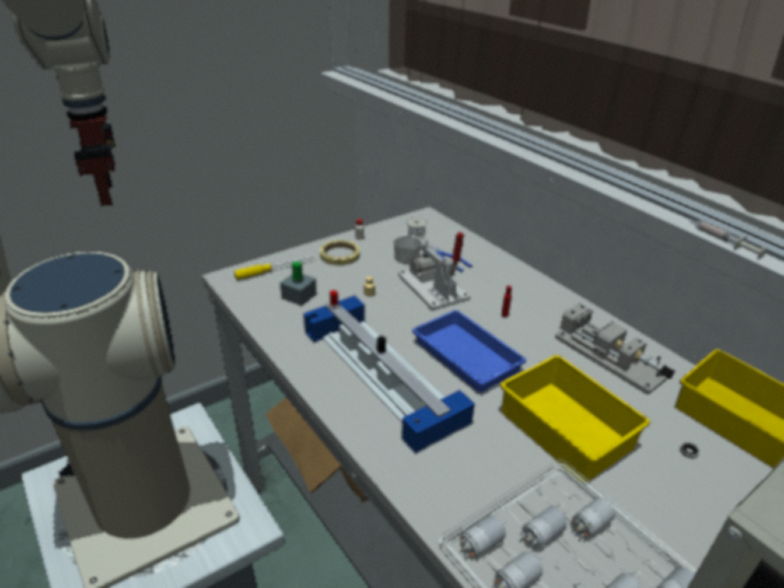

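The top view shows rack with the pin (340,339) and knob (432,340). Three blocks are visible at 378, 404 and 438, and the fourth place is empty. The tray is at (452,258), the right bin at (580,247), and the gauge in its stand at (265,344). Now I'll refine the positions from pixels.

```bash
cat >> h.py <<'E'
def cloud(p):
    h,w=p["depth"].shape; v,u=np.mgrid[:h,:w]
    W=world(p,np.c_[u.ravel(),v.ravel()]).reshape(h,w,3); W[p["depth"]==0]=np.nan
    return W
def rect(P):
    (c,s,a)=cv2.minAreaRect(np.float32(P[:,:2]*1000)); return np.round(c,1),np.round(s,1),round(a,1)
E
python3 - <<'E'
from h import *
for n in("top","scene"):
    p=vision.capture(n); W=cloud(p); im=p["img"].astype(int); r,g,b=im[...,0],im[...,1],im[...,2]
    Z=W[...,2]; X=W[...,0];Y=W[...,1]
    print(n,p["fx"])
    def near(x,y,d): return (abs(X-x)<d)&(abs(Y-y)<d)
    m=(r>1.7*g)&(r>1.7*b)&near(.456,.212,.03); print("red",m.sum(),W[m].mean(0).round(4),np.percentile(Z[m],[5,50,95]).round(4)); t=m&(Z>.085); print(" top",t.sum(),W[t].mean(0).round(4))
    m=(g>1.4*r)&(g>1.3*b)&near(.452,.356,.03); t=m&(Z>.079); print("green",m.sum(),np.percentile(Z[m],[5,50,95]).round(4),t.sum(),W[t].mean(0).round(4),rect(W[t]))
    s=near(.452,.356,.06)&(Z>.037)&(Z<.046); print("stand",s.sum(),W[s].mean(0).round(4),rect(W[s]))
    bl=(b>1.5*r)&(Z>.044)&(Z<.056)&(X<.53)
    for y in(.212,-.13):
        q=bl&(abs(Y-y)<.05); print("end",q.sum(),W[q].mean(0).round(4),rect(W[q]))
    q=(Z>.05)&(Z<.062)&near(.456,.04,.17)&(b<1.3*r); print("strip",rect(W[q]),np.median(Z[q]), W[q].mean(0))
    pts=W[q]; print(np.polyfit(pts[:,1],pts[:,0],1))
    q=(Z>.04)&(Z<.049)&(abs(X-.45)<.03)&(abs(Y-.04)<.14)&(b<1.3*r)
    print("blocks", np.histogram(Y[q],np.arange(-.1,.19,.01)))
    q=near(.452,.04,.025)&(Z>.078); print("knob",q.sum(),W[q].mean(0).round(4))
    for t in("blue_tray","yellow_bin"):
        o=nets.outline_of(t,p)[0]; q=o["region"]; h=.032 if t[0]=="b" else .066
        q=q&(abs(Z-h)<.006); print(t,o["conf"],rect(W[q]))
E
```

```text
top 490.168478227487
red 35 [0.4576 0.2113 0.0903] [0.0857 0.0902 0.094 ]
 top 35 [0.4576 0.2113 0.0903]
green 68 [0.0582 0.0839 0.09  ] 50 [0.4525 0.354  0.0858] (array([452.7, 354.7]), array([18.7, 17.5]), 33.3)
stand 322 [0.4518 0.3532 0.0421] (array([453. , 354.4]), array([56.5, 56.3]), 24.4)
end 491 [0.4599 0.2115 0.0505] (array([457.2, 211.2]), array([ 38. , 118.8]), 89.8)
end 538 [ 0.4504 -0.1279  0.0505] (array([ 451.4, -128.3]), array([ 40.5, 118.9]), 88.8)
strip (array([443.5,  39.3]), array([337.8,  58.3]), 86.8) 0.05654836525192011 [0.45506968 0.03753502 0.0565772 ]
[0.01809757 0.45439038]
blocks (array([ 0,  0,  0,  0,  0,  0,  0,  0,  0,  8, 19, 15, 15,  0,  0,  3, 12,
       15, 18,  4,  0,  0,  9, 15, 13, 15,  0,  0,  0]), array([-1.00000000e-01, -9.00000000e-02, -8.00000000e-02, -7.00000000e-02,
       -6.00000000e-02, -5.00000000e-02, -4.00000000e-02, -3.00000000e-02,
       -2.00000000e-02, -1.00000000e-02, -5.55111512e-17,  1.00000000e-02,
        2.00000000e-02,  3.00000000e-02,  4.00000000e-02,  5.00000000e-02,
        6.00000000e-02,  7.00000000e-02,  8.0000000
[... 1174 characters left out ...]
-02, -8.00000000e-02, -7.00000000e-02,
       -6.00000000e-02, -5.00000000e-02, -4.00000000e-02, -3.00000000e-02,
       -2.00000000e-02, -1.00000000e-02, -5.55111512e-17,  1.00000000e-02,
        2.00000000e-02,  3.00000000e-02,  4.00000000e-02,  5.00000000e-02,
        6.00000000e-02,  7.00000000e-02,  8.00000000e-02,  9.00000000e-02,
        1.00000000e-01,  1.10000000e-01,  1.20000000e-01,  1.30000000e-01,
        1.40000000e-01,  1.50000000e-01,  1.60000000e-01,  1.70000000e-01,
        1.80000000e-01,  1.90000000e-01]))
knob 35 [0.4503 0.0398 0.0833]
blue_tray 0.94 (array([618.7,  -7. ]), array([122. , 201.1]), 1.4)
yellow_bin 0.74 (array([ 630.4, -250.3]), array([207.1, 148.6]), 89.2)
```

>>> {"api": "step_arm", "payload": {
  "motion": [
    {"linear": [305,-395,-50],"turn": 12.9},
    {"linear": [305,-395,-50],"turn": 12.9},
    {"linear": [305,-395,-50],"turn": 12.9},
    {"linear": [305,-395,-50],"turn": 12.9},
    {"linear": [305,-395,-50],"turn": 12.9},
    {"linear": [305,-395,-50],"turn": 12.9},
    {"linear": [305,-395,-50],"turn": 12.9},
    {"linear": [305,-395,-50],"turn": 12.9},
    {"linear": [305,-395,-50],"turn": 12.9},
    {"linear": [305,-395,-50],"turn": 12.9}
  ],
  "jaw": 0.4
}}

```text
time_s: 2.53
ee_pos: [0.4046, 0.2769, 0.1813]
ee_rot: [0.0, 0.009, 1.0, 0.0]
force: [-0.6, 0.3, 0.0]
opening: 0.0525
grip_force: 0.0
```

>>> {"api": "step_arm", "payload": {
  "motion": [
    {"linear": [0,0,0],"turn": 0}
  ]
}}

```text
time_s: 2.62
ee_pos: [0.4068, 0.2737, 0.1807]
ee_rot: [0.0, 0.011, 1.0, -0.001]
force: [0.2, 0.3, -0.2]
opening: 0.0532
grip_force: 0.0
```

>>> {"api": "step_arm", "payload": {
  "motion": [
    {"linear": [24,-31,-30]},
    {"linear": [48.5,-62.5,-60]},
    {"linear": [48.5,-62.5,-80]},
    {"linear": [48.5,-62.5,-80]},
    {"linear": [48.5,-62.5,-80]}
  ]
}}

```text
invalid input
```

```bash
python3 - <<'E'
from h import *
s=monitor.sense();print(s["ee_pos"],s["force"])
p=vision.capture("scene"); c=pix(p,[.455,.21,.09])[0].astype(int); print(c)
save(p,"s1.png",(c[0]-80,c[1]-80,c[0]+80,c[1]+60),4)
E
```

```text
[0.40679112 0.27368106 0.18074583] [ 0.1984536   0.31819654 -0.15573875]
[238 207]
```

View pics/s1.png

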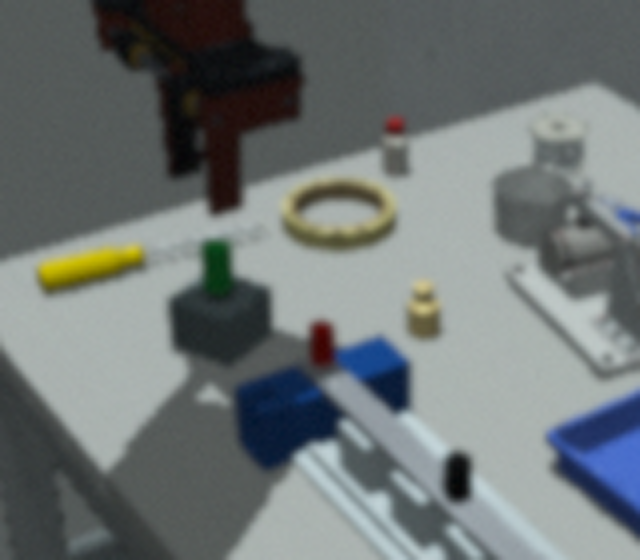

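The gripper is still up, above the stand at about (225,150) in the crop, and the pin head at (320,342) is untouched. The move was refused because each row needs its turn.

>>> {"api": "step_arm", "payload": {
  "motion": [
    {"linear": [24,-31,-30],"turn": 0},
    {"linear": [48.5,-62.5,-60],"turn": 0},
    {"linear": [48.5,-62.5,-80],"turn": 0},
    {"linear": [48.5,-62.5,-80],"turn": 0},
    {"linear": [48.5,-62.5,-80],"turn": 0}
  ]
}}

```text
time_s: 3.08
ee_pos: [0.4509, 0.2161, 0.1001]
ee_rot: [-0.002, 0.009, 1.0, -0.001]
force: [-0.1, 0.5, 0.3]
opening: 0.0525
grip_force: 0.0
```

```bash
python3 - <<'E'
from h import *
s=monitor.sense();print(s["ee_pos"],s["force"])
p=vision.capture("scene"); c=pix(p,[.455,.21,.09])[0].astype(int); print(c)
save(p,"s2.png",(c[0]-60,c[1]-60,c[0]+60,c[1]+45),5)
E
```

```text
[0.45091101 0.21609297 0.10014642] [-0.12882471  0.45958091  0.28669237]
[238 207]
```

View pics/s2.png

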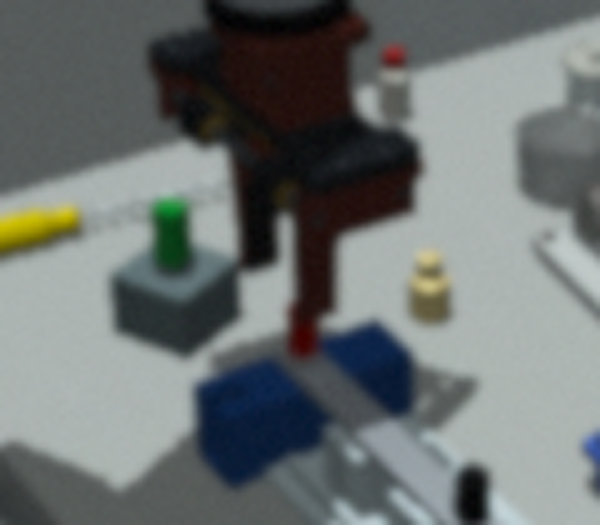

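>>> {"api": "step_arm", "payload": {
  "motion": [
    {"linear": [0,0,0],"turn": 0},
    {"linear": [0,0,0],"turn": 0},
    {"linear": [0,0,0],"turn": 0}
  ]
}}

```text
time_s: 3.38
ee_pos: [0.4524, 0.2173, 0.1025]
ee_rot: [0.001, 0.008, 1.0, 0.001]
force: [0.1, 0.3, -0.4]
opening: 0.0529
grip_force: 0.0
```

>>> {"api": "step_arm", "payload": {
  "motion": [
    {"linear": [3,-6,-10],"turn": 0},
    {"linear": [3,-6,-25],"turn": 0},
    {"linear": [3,-6,-40],"turn": 0},
    {"linear": [3,-6,-40],"turn": 0},
    {"linear": [3,-6,-40],"turn": 0},
    {"linear": [3,-6,-40],"turn": 0}
  ]
}}

```text
time_s: 3.88
ee_pos: [0.4554, 0.21, 0.0615]
ee_rot: [0.0, 0.009, 1.0, 0.0]
force: [0.1, -0.6, -0.2]
opening: 0.0526
grip_force: 0.0
```

>>> {"api": "step_arm", "payload": {
  "motion": [
    {"linear": [0,0,0],"turn": 0},
    {"linear": [0,0,0],"turn": 0}
  ]
}}

```text
time_s: 4.05
ee_pos: [0.4556, 0.2102, 0.0619]
ee_rot: [0.001, 0.009, 1.0, 0.0]
force: [0.6, 0.6, 0.1]
opening: 0.0526
grip_force: 0.0
```

>>> {"api": "step_arm", "payload": {
  "motion": [
    {"linear": [0,0,0],"turn": 0},
    {"linear": [0,0,0],"turn": 0},
    {"linear": [0,0,0],"turn": 0},
    {"linear": [0,0,0],"turn": 0},
    {"linear": [0,0,0],"turn": 0},
    {"linear": [0,0,0],"turn": 0},
    {"linear": [0,0,0],"turn": 0},
    {"linear": [0,0,0],"turn": 0}
  ],
  "jaw": 1
}}

```text
time_s: 4.72
ee_pos: [0.4552, 0.2103, 0.0612]
ee_rot: [0.0, 0.009, 1.0, 0.0]
force: [-0.9, 2.7, 1.7]
opening: 0.0174
grip_force: 30.0
```

>>> {"api": "step_arm", "payload": {
  "motion": [
    {"linear": [0,0,8],"turn": 0},
    {"linear": [0,0,20],"turn": 0},
    {"linear": [0,0,35],"turn": 0},
    {"linear": [0,0,52],"turn": 0},
    {"linear": [0,0,52],"turn": 0},
    {"linear": [0,0,52],"turn": 0},
    {"linear": [0,0,52],"turn": 0},
    {"linear": [0,0,52],"turn": 0},
    {"linear": [0,0,52],"turn": 0}
  ]
}}

```text
time_s: 5.47
ee_pos: [0.4545, 0.2097, 0.1123]
ee_rot: [-0.001, 0.009, 1.0, -0.0]
force: [-0.7, -1.2, -0.2]
opening: 0.017
grip_force: 30.0
```

```bash
python3 - <<'E'
from h import *
s=monitor.sense();print(s["ee_pos"],s["force"])
p=vision.capture("scene"); c=pix(p,[.455,.21,.11])[0].astype(int); print(c)
save(p,"s3.png",(c[0]-45,c[1]-30,c[0]+45,c[1]+40),7)
E
```

```text
[0.45451678 0.20969072 0.11225495] [-0.65282619 -1.21619755 -0.24609423]
[237 201]
```

View pics/s3.png

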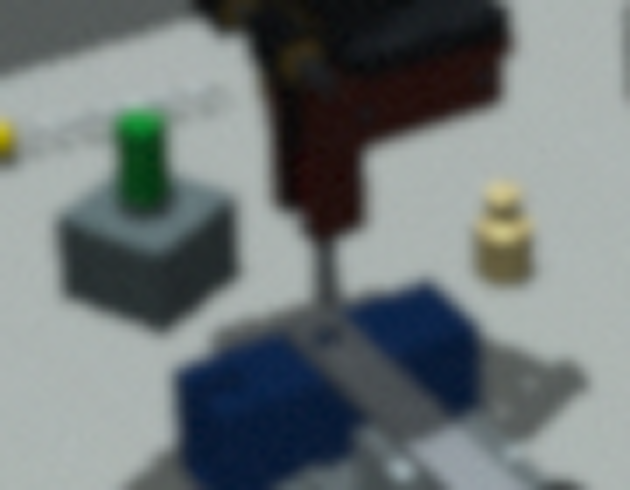

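>>> {"api": "step_arm", "payload": {
  "motion": [
    {"linear": [-15,0,0],"turn": 0},
    {"linear": [-30,0.5,0],"turn": 0},
    {"linear": [-45,0.8,0],"turn": 0},
    {"linear": [-45,0.8,0],"turn": 0},
    {"linear": [-45,0.8,0],"turn": 0},
    {"linear": [-45,0.8,-10],"turn": 0},
    {"linear": [-45,0.8,-20],"turn": 0},
    {"linear": [-45,0.8,-28],"turn": 0},
    {"linear": [-45,0.8,-28],"turn": 0}
  ]
}}

```text
time_s: 6.27
ee_pos: [0.4099, 0.2108, 0.0832]
ee_rot: [-0.001, 0.009, 1.0, -0.0]
force: [-0.3, 3.4, -2.4]
opening: 0.0173
grip_force: 30.0
```

>>> {"api": "step_arm", "payload": {
  "motion": [
    {"linear": [0,0.8,0],"turn": 0},
    {"linear": [0,0.8,-8],"turn": 0},
    {"linear": [0,0.8,-16],"turn": 0},
    {"linear": [0,0.8,-16],"turn": 0},
    {"linear": [0,0.8,-16],"turn": 0}
  ]
}}

```text
time_s: 6.68
ee_pos: [0.4097, 0.2114, 0.0686]
ee_rot: [-0.001, 0.009, 1.0, -0.0]
force: [0.0, 0.0, -0.9]
opening: 0.0174
grip_force: 30.0
```

>>> {"api": "step_arm", "payload": {
  "motion": [
    {"linear": [0,0,-6],"turn": 0},
    {"linear": [0,0,-11],"turn": 0},
    {"linear": [0,0,-12.5],"turn": 0},
    {"linear": [0,0,-12.5],"turn": 0},
    {"linear": [0,0,-12.5],"turn": 0}
  ]
}}

```text
time_s: 7.1
ee_pos: [0.41, 0.2116, 0.0565]
ee_rot: [-0.0, 0.009, 1.0, -0.0]
force: [0.9, -0.5, 0.2]
opening: 0.0175
grip_force: 30.0
```

Release with about 1 mm left to drop, then go straight up.

>>> {"api": "step_arm", "payload": {
  "motion": [
    {"linear": [0,0,-0.7],"turn": 0},
    {"linear": [0,0,-0.7],"turn": 0},
    {"linear": [0,0,-0.7],"turn": 0},
    {"linear": [0,0,-0.7],"turn": 0},
    {"linear": [0,0,-0.7],"turn": 0}
  ],
  "jaw": 0.4
}}

```text
time_s: 7.52
ee_pos: [0.4102, 0.2116, 0.0561]
ee_rot: [0.0, 0.009, 1.0, 0.0]
force: [0.7, 1.1, -0.1]
opening: 0.0475
grip_force: 0.0
```

>>> {"api": "step_arm", "payload": {
  "motion": [
    {"linear": [0,0,20],"turn": 0},
    {"linear": [0,0,50],"turn": 0},
    {"linear": [0,0,80],"turn": 0},
    {"linear": [0,-40,80],"turn": 0},
    {"linear": [0,-80,80],"turn": 0},
    {"linear": [0,-120,80],"turn": 0},
    {"linear": [0,-120,80],"turn": 0}
  ]
}}

```text
time_s: 8.1
ee_pos: [0.4092, 0.0868, 0.1361]
ee_rot: [-0.0, 0.011, 1.0, -0.001]
force: [-0.3, 0.1, 0.4]
opening: 0.0526
grip_force: 0.0
```

```bash
python3 - <<'E'
from h import *
s=monitor.sense();print(s["ee_pos"],s["force"])
for n in ("scene","top"):
    p=vision.capture(n); 
    if n=="scene":
        c=pix(p,[.42,.21,.07])[0].astype(int); save(p,"s4.png",(c[0]-50,c[1]-40,c[0]+50,c[1]+40),6)
    W=cloud(p); im=p["img"].astype(int); r,g,b=im[...,0],im[...,1],im[...,2]; Z=W[...,2]
    for y in(.212,-.13):
        q=(b>1.5*r)&(Z>.044)&(Z<.056)&(W[...,0]<.53)&(abs(W[...,1]-y)<.05); print("end",rect(W[q]))
    m=(r>1.7*g)&(r>1.7*b)&(abs(W[...,0]-.412)<.03)&(abs(W[...,1]-.212)<.03)
    print(n,m.sum(),np.percentile(Z[m],[5,50,95]),W[m].mean(0))
E
```

```text
[0.40923094 0.08682816 0.13609235] [-0.33457537  0.07779342  0.39247937]
end (array([451.8, 206.7]), array([ 46.3, 118.1]), 88.5)
end (array([ 448.6, -128.9]), array([ 42. , 122.3]), 88.7)
scene 50 [0.05809988 0.07412625 0.08333324] [0.40781602 0.20688918 0.07308525]
end (array([457.4, 211.2]), array([ 37.8, 118.6]), 89.9)
end (array([ 451.4, -127.8]), array([ 41. , 118.5]), 89.3)
top 34 [0.08075982 0.08385945 0.08794042] [0.41283797 0.21071006 0.08398101]
```

View pics/s4.png

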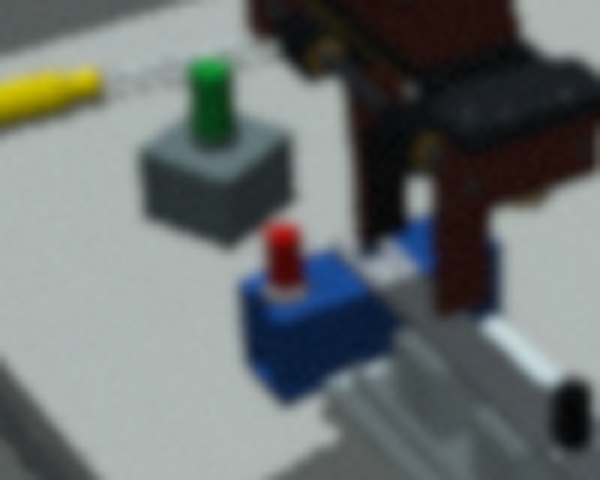

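The pin stands in the notch at (285,260), collar seated. Its measured top is at 84 mm, as it should be. Next is the keeper knob.

>>> {"api": "step_arm", "payload": {
  "motion": [
    {"linear": [20,-23,0],"turn": 0},
    {"linear": [43.5,-46,0],"turn": 0},
    {"linear": [43.5,-46,-20],"turn": 0},
    {"linear": [43.5,-46,-45],"turn": 0},
    {"linear": [43.5,-46,-65],"turn": 0},
    {"linear": [43.5,-46,-74],"turn": 0},
    {"linear": [43.5,-46,-74],"turn": 0},
    {"linear": [43.5,-46,-74],"turn": 0}
  ]
}}

```text
time_s: 8.87
ee_pos: [0.4536, 0.0465, 0.0619]
ee_rot: [-0.0, 0.008, 1.0, -0.0]
force: [0.9, 0.0, 0.7]
opening: 0.0526
grip_force: 0.0
```

>>> {"api": "step_arm", "payload": {
  "motion": [
    {"linear": [0,0,0],"turn": 0},
    {"linear": [0,0,0],"turn": 0},
    {"linear": [0,0,0],"turn": 0},
    {"linear": [0,0,0],"turn": 0},
    {"linear": [0,0,0],"turn": 0},
    {"linear": [0,0,0],"turn": 0},
    {"linear": [0,0,0],"turn": 0}
  ],
  "jaw": 1
}}

```text
time_s: 9.45
ee_pos: [0.4539, 0.0423, 0.0625]
ee_rot: [0.0, 0.007, 1.0, -0.002]
force: [1.0, -30.0, 4.9]
opening: 0.0173
grip_force: 30.0
```

>>> {"api": "step_arm", "payload": {
  "motion": [
    {"linear": [0,-4.5,0],"turn": 0},
    {"linear": [0,-4.5,0],"turn": 0},
    {"linear": [0,-4.5,0],"turn": 0}
  ]
}}

```text
time_s: 9.7
ee_pos: [0.454, 0.0419, 0.0624]
ee_rot: [0.001, 0.01, 1.0, 0.001]
force: [-0.7, 8.6, 3.0]
opening: 0.0175
grip_force: 30.0
```

>>> {"api": "step_arm", "payload": {
  "motion": [
    {"linear": [8,0.8,0],"turn": 0},
    {"linear": [20,0.6,0],"turn": 0},
    {"linear": [32,0.4,0],"turn": 0},
    {"linear": [44,0.2,0],"turn": 0},
    {"linear": [45,0.2,0],"turn": 0},
    {"linear": [45,0.2,0],"turn": 0},
    {"linear": [45,0.2,0],"turn": 0}
  ]
}}

```text
time_s: 10.28
ee_pos: [0.4989, 0.0411, 0.0624]
ee_rot: [0.0, 0.009, 1.0, -0.0]
force: [-0.3, -1.6, 4.8]
opening: 0.0176
grip_force: 30.0
```

Release, lift, and look at the now uncovered bores.

>>> {"api": "step_arm", "payload": {
  "motion": [
    {"linear": [0,0,0],"turn": 0},
    {"linear": [0,0,0],"turn": 0},
    {"linear": [0,0,0],"turn": 0},
    {"linear": [0,0,0],"turn": 0},
    {"linear": [0,0,0],"turn": 0}
  ],
  "jaw": 0.4
}}

```text
time_s: 10.7
ee_pos: [0.4985, 0.0414, 0.0619]
ee_rot: [-0.0, 0.009, 1.0, 0.0]
force: [0.4, 1.3, -0.5]
opening: 0.0475
grip_force: 0.0
```

>>> {"api": "step_arm", "payload": {
  "motion": [
    {"linear": [0,0,30],"turn": 0},
    {"linear": [0,0,70],"turn": 0},
    {"linear": [0,0,110],"turn": 0},
    {"linear": [-20,40,110],"turn": 0},
    {"linear": [-20,80,110],"turn": 0},
    {"linear": [-25,120,110],"turn": 0},
    {"linear": [-25,160,110],"turn": 0},
    {"linear": [-25,200,110],"turn": 0},
    {"linear": [-25,240,110],"turn": 0},
    {"linear": [-25,240,110],"turn": 0}
  ]
}}

```text
time_s: 11.53
ee_pos: [0.474, 0.2875, 0.1724]
ee_rot: [0.001, 0.007, 1.0, 0.001]
force: [-0.8, -0.1, 0.6]
opening: 0.0527
grip_force: 0.0
```

```bash
python3 - <<'E'
from h import *
s=monitor.sense();print(s["ee_pos"],s["ee_rot"])
for n in ("scene","top"):
    p=vision.capture(n)
    W=cloud(p); im=p["img"].astype(int); r,g,b=im[...,0],im[...,1],im[...,2]; X,Y,Z=W[...,0],W[...,1],W[...,2]
    q=(Z>.078)&(abs(X-.498)<.02)&(abs(Y-.04)<.025); print(n,"knob",q.sum(),W[q].mean(0).round(4))
    for y in(.139,.074,.009,-.056):
        q=(abs(Y-y)<.026)&(abs(X-.452)<.026)&(abs(Z-.0465)<.005); print(y,q.sum(),*(rect(W[q]) if q.sum()>9 else ""))
    for t in "ace": print([(np.round(k["position"],4).tolist(),round(k["conf"],2)) for k in nets.landmark_of(f"block_{t}_mid",p)][:4])
    if n=="top":
        c=pix(p,[.455,.12,.05])[0].astype(int); print(c); save(p,"t5.png",(c[0]-110,c[1]-40,c[0]+90,c[1]+40),4)
E
```

```text
[0.473984   0.28748573 0.17237621] [0.0011311  0.00677026 0.99997535 0.0014744 ]
scene knob 34 [0.4951 0.0392 0.0833]
0.139 111 [453.4 144. ] [41.5 37.1] 88.1
0.074 129 [452.2  77.3] [40.3 37.8] 88.7
0.009 128 [450.8  12.4] [39.6 36.9] 86.8
-0.056 0
[([0.451, 0.1455, 0.0284], 0.66)]
[]
[([0.4543, 0.0102, 0.0254], 0.67)]
top knob 34 [0.499  0.0407 0.0864]
0.139 145 [457.2 142.2] [32.1 35.9] 89.2
0.074 143 [456.1  75.5] [32.2 35.9] 88.8
0.009 158 [454.9  10.3] [35.3 36.2] 88.6
-0.056 0
[([0.4541, 0.1478, 0.0277], 0.6)]
[([0.4538, 0.073, 0.0278], 0.34)]
[([0.4542, 0.0118, 0.0235], 0.73)]
[278 244]
```

View pics/t5.png

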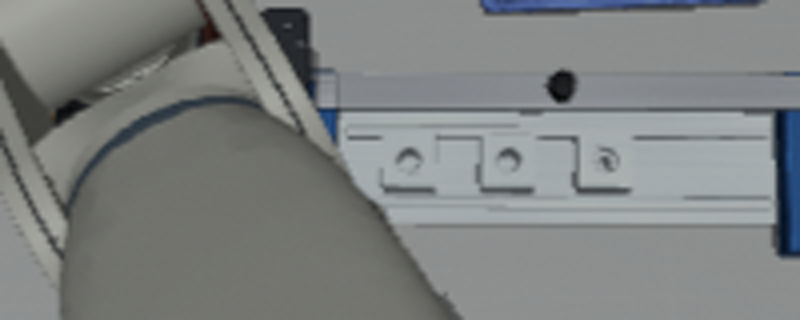

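```bash
python3 - <<'E'
from h import *
acc={}
for i in range(3):
    p=vision.capture("top"); g=cv2.cvtColor(p["img"],cv2.COLOR_RGB2GRAY)
    for c in [(168+409/4,204+160/4),(168+509/4,204+159/4),(168+605/4,204+159/4)]:
        big=cv2.resize(g,None,fx=8,fy=8,interpolation=cv2.INTER_CUBIC)
        x,y=int(c[0]*8),int(c[1]*8); w=big[y-44:y+44,x-44:x+44]
        med=np.percentile(w,75); m=(abs(w.astype(int)-med)>18).astype(np.uint8)
        m=cv2.morphologyEx(m,cv2.MORPH_CLOSE,np.ones((17,17),np.uint8))
        n,l,st,ce=cv2.connectedComponentsWithStats(m)
        k=min(range(1,n),key=lambda k:np.hypot(*(ce[k]-44))-st[k,4]/200)
        cc=st[k,:2]+st[k,2:4]/2
        uv=((x-44+cc[0]+.5)/8-.5,(y-44+cc[1]+.5)/8-.5)
        print(st[k],world(p,uv,.046)[0].round(4), world(p,((x-44+ce[k][0])/8-.5,(y-44+ce[k][1])/8-.5),.046)[0].round(4))
        if i==0: cv2.imwrite(f"pics/b{int(c[0])}.png",np.hstack([w,m*255]))
import glob
ims=[cv2.resize(cv2.imread(f),None,fx=3,fy=3) for f in sorted(glob.glob("pics/b[0-9]*.png"))]
cv2.imwrite("pics/bores.png",cv2.resize(np.vstack(ims),(400,600)))
E
```

```text
[  15   17   59   56 1667] [0.4568 0.1425 0.046 ] [0.4593 0.1423 0.046 ]
[  17   19   56   51 1624] [0.4565 0.0757 0.046 ] [0.4581 0.075  0.046 ]
[  23   17   52   55 1973] [0.4554 0.0105 0.046 ] [0.456  0.0103 0.046 ]
[  15   17   59   56 1672] [0.4568 0.1425 0.046 ] [0.4592 0.1423 0.046 ]
[  16   19   57   51 1630] [0.4565 0.0759 0.046 ] [0.4581 0.0751 0.046 ]
[  22   17   53   55 1975] [0.4554 0.0107 0.046 ] [0.456  0.0104 0.046 ]
[  15   17   59   56 1674] [0.4568 0.1425 0.046 ] [0.4592 0.1423 0.046 ]
[  16   19   57   51 1636] [0.4565 0.0759 0.046 ] [0.4581 0.0751 0.046 ]
[  23   17   52   55 1963] [0.4554 0.0105 0.046 ] [0.4559 0.0104 0.046 ]
```

View pics/bores.png

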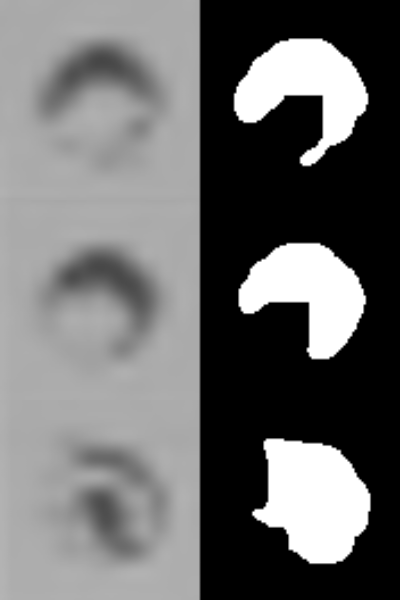

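Bores are found at (457,142.5), (456.5,76) and (455.4,10.6) mm, and they agree with the block rectangles. Now to the gauge.

>>> {"api": "step_arm", "payload": {
  "motion": [
    {"linear": [-10,33,0],"turn": 7},
    {"linear": [-22,67.5,0],"turn": 14},
    {"linear": [-22,67.5,0],"turn": 21},
    {"linear": [-22,67.5,0],"turn": 28},
    {"linear": [-22,67.5,-30],"turn": 30},
    {"linear": [-22,67.5,-50],"turn": 30},
    {"linear": [-22,67.5,-50],"turn": 30},
    {"linear": [-22,67.5,-50],"turn": 30},
    {"linear": [-22,67.5,-50],"turn": 30},
    {"linear": [-22,67.5,-50],"turn": 30}
  ]
}}

```text
time_s: 12.92
ee_pos: [0.4525, 0.3492, 0.1233]
ee_rot: [0.001, -0.25, 0.968, 0.0]
force: [-0.2, 0.8, -0.2]
opening: 0.0527
grip_force: 0.0
```

```bash
python3 - <<'E'
from h import *
s=monitor.sense();print(s["ee_pos"],s["ee_rot"])
p=vision.capture("scene"); c=pix(p,[.452,.355,.08])[0].astype(int)
save(p,"s6.png",(c[0]-45,c[1]-40,c[0]+45,c[1]+30),7)
E
```

```text
[0.4525129  0.34922967 0.12331356] [ 1.01367166e-03 -2.50059562e-01  9.68229835e-01  4.17389004e-04]
```

View pics/s6.png

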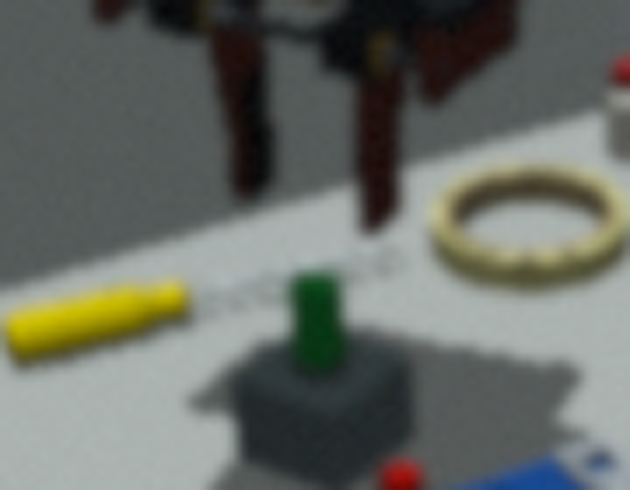

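>>> {"api": "step_arm", "payload": {
  "motion": [
    {"linear": [-1,5.5,0],"turn": 0},
    {"linear": [-1,5.5,-20],"turn": 0},
    {"linear": [-1,5.5,-40],"turn": 0},
    {"linear": [-1,5.5,-60],"turn": 0},
    {"linear": [-1,5.5,-73],"turn": 0},
    {"linear": [-1,5.5,-73],"turn": 0},
    {"linear": [-1,5.5,-73],"turn": 0},
    {"linear": [-1,5.5,-73],"turn": 0}
  ]
}}

```text
time_s: 13.63
ee_pos: [0.4512, 0.3549, 0.0499]
ee_rot: [0.001, -0.25, 0.968, 0.0]
force: [0.4, -0.1, -0.1]
opening: 0.0526
grip_force: 0.0
```

>>> {"api": "step_arm", "payload": {
  "motion": [
    {"linear": [0,0,0],"turn": 0},
    {"linear": [0,0,0],"turn": 0},
    {"linear": [0,0,0],"turn": 0},
    {"linear": [0,0,0],"turn": 0},
    {"linear": [0,0,0],"turn": 0},
    {"linear": [0,0,0],"turn": 0},
    {"linear": [0,0,0],"turn": 0},
    {"linear": [0,0,0],"turn": 0}
  ],
  "jaw": 1
}}

```text
time_s: 14.3
ee_pos: [0.4507, 0.3544, 0.0492]
ee_rot: [0.0, -0.25, 0.968, 0.0]
force: [-0.7, -0.5, 3.8]
opening: 0.0179
grip_force: 30.0
```

```bash
python3 - <<'E'
from h import *
s=monitor.sense();print(s["ee_pos"],s["ee_rot"],s["force"],s["moment"],s["opening"])
E
```

```text
[0.4507034  0.35442242 0.04917215] [ 1.22668065e-04 -2.50296804e-01  9.68169143e-01  6.68604615e-05] [-0.69746494 -0.46843314  3.79114827] [-0.0214111   0.10661707  0.02588473] 0.017893812318360038
```

>>> {"api": "step_arm", "payload": {
  "motion": [
    {"linear": [0,0,10],"turn": 0},
    {"linear": [0,0,30],"turn": 0},
    {"linear": [0,0,55],"turn": 0},
    {"linear": [0,0,80],"turn": 0},
    {"linear": [0,0,80],"turn": 0},
    {"linear": [1,-35,80],"turn": 0},
    {"linear": [2,-70,80],"turn": 0},
    {"linear": [3,-105,80],"turn": 0},
    {"linear": [4,-140,80],"turn": 0},
    {"linear": [4,-140,80],"turn": 0}
  ]
}}

```text
time_s: 15.13
ee_pos: [0.453, 0.2094, 0.1283]
ee_rot: [-0.002, -0.249, 0.969, -0.001]
force: [0.1, -0.8, -1.0]
opening: 0.0181
grip_force: 30.0
```

>>> {"api": "step_arm", "payload": {
  "motion": [
    {"linear": [0,0,0],"turn": 0},
    {"linear": [0,0,0],"turn": 0}
  ]
}}

```text
time_s: 15.3
ee_pos: [0.4548, 0.2145, 0.129]
ee_rot: [0.0, -0.25, 0.968, 0.0]
force: [-0.1, -0.3, -0.8]
opening: 0.0177
grip_force: 30.0
```

>>> {"api": "step_arm", "payload": {
  "motion": [
    {"linear": [0,-30,0],"turn": 0},
    {"linear": [0,-60,0],"turn": 0},
    {"linear": [0,-72,0],"turn": 0},
    {"linear": [0,-72,0],"turn": 0},
    {"linear": [0,-72,-10],"turn": 0},
    {"linear": [0,-72,-22],"turn": 0},
    {"linear": [0,-72,-32],"turn": 0},
    {"linear": [0,-72,-32],"turn": 0},
    {"linear": [0,-72,-32],"turn": 0}
  ]
}}

```text
time_s: 16.05
ee_pos: [0.4541, 0.143, 0.096]
ee_rot: [-0.001, -0.251, 0.968, 0.0]
force: [0.5, 0.4, -1.2]
opening: 0.0179
grip_force: 30.0
```

```bash
python3 - <<'E'
from h import *
s=monitor.sense();print(s["ee_pos"],s["force"])
p=vision.capture("scene"); c=pix(p,[.455,.142,.06])[0].astype(int)
save(p,"s7.png",(c[0]-35,c[1]-35,c[0]+35,c[1]+20),9)
E
```

```text
[0.45408009 0.14304931 0.09602035] [ 0.5029112   0.43596884 -1.19357001]
```

View pics/s7.png

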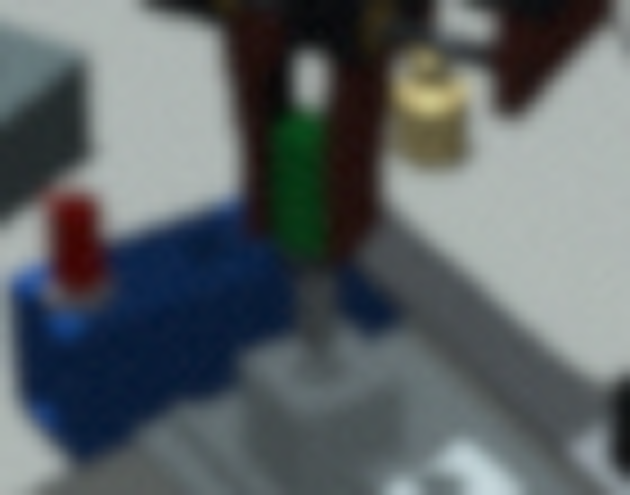

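The gauge tip (318,365) is over the middle of the first block. I'll go down carefully.

>>> {"api": "step_arm", "payload": {
  "motion": [
    {"linear": [0.3,-0.4,-5],"turn": 0},
    {"linear": [0.3,-0.4,-9],"turn": 0},
    {"linear": [0.3,-0.4,-13],"turn": 0},
    {"linear": [0.3,-0.4,-13],"turn": 0}
  ]
}}

```text
time_s: 16.43
ee_pos: [0.4545, 0.1418, 0.0833]
ee_rot: [-0.0, -0.25, 0.968, -0.0]
force: [-0.5, 0.2, -1.3]
opening: 0.018
grip_force: 30.0
```

>>> {"api": "step_arm", "payload": {
  "motion": [
    {"linear": [0,0,-4],"turn": 0},
    {"linear": [0,0,-8],"turn": 0},
    {"linear": [0,0,-10],"turn": 0},
    {"linear": [0,0,-10],"turn": 0}
  ]
}}

```text
time_s: 16.77
ee_pos: [0.4546, 0.1418, 0.0734]
ee_rot: [-0.0, -0.25, 0.968, -0.0]
force: [-0.0, 0.4, 0.2]
opening: 0.0174
grip_force: 30.0
```

>>> {"api": "step_arm", "payload": {
  "motion": [
    {"linear": [0,0,-4],"turn": 0},
    {"linear": [0,0,-8],"turn": 0},
    {"linear": [0,0,-12],"turn": 0},
    {"linear": [0,0,-16],"turn": 0},
    {"linear": [0,0,-19],"turn": 0},
    {"linear": [0,0,-19.5],"turn": 0},
    {"linear": [0,0,-19.5],"turn": 0},
    {"linear": [0,0,-19.5],"turn": 0}
  ]
}}

```text
time_s: 17.43
ee_pos: [0.4549, 0.1419, 0.0544]
ee_rot: [-0.0, -0.25, 0.968, -0.0]
force: [-0.5, 0.9, -1.2]
opening: 0.018
grip_force: 30.0
```

>>> {"api": "step_arm", "payload": {
  "motion": [
    {"linear": [0,0,15],"turn": 0},
    {"linear": [0,0,35],"turn": 0},
    {"linear": [0,0,50],"turn": 0},
    {"linear": [0,0,50],"turn": 0},
    {"linear": [-0.3,-33,50],"turn": 0},
    {"linear": [-0.3,-66.5,50],"turn": 0},
    {"linear": [-0.3,-66.5,50],"turn": 0},
    {"linear": [-0.3,-66.5,50],"turn": 0},
    {"linear": [-0.3,-66.5,42],"turn": 0},
    {"linear": [-0.3,-66.5,42],"turn": 0}
  ]
}}

```text
time_s: 18.27
ee_pos: [0.454, 0.0759, 0.0951]
ee_rot: [-0.001, -0.25, 0.968, 0.0]
force: [0.5, -0.5, -1.4]
opening: 0.0177
grip_force: 30.0
```

>>> {"api": "step_arm", "payload": {
  "motion": [
    {"linear": [0,0,-5],"turn": 0},
    {"linear": [0,0,-9],"turn": 0},
    {"linear": [0,0,-12],"turn": 0},
    {"linear": [0,0,-12],"turn": 0}
  ]
}}

```text
time_s: 18.6
ee_pos: [0.4541, 0.0758, 0.0836]
ee_rot: [-0.001, -0.251, 0.968, 0.0]
force: [-0.5, 0.2, -1.5]
opening: 0.0179
grip_force: 30.0
```

>>> {"api": "step_arm", "payload": {
  "motion": [
    {"linear": [0.3,-0.3,-3],"turn": 0},
    {"linear": [0.3,-0.3,-6],"turn": 0},
    {"linear": [0.3,-0.3,-8],"turn": 0},
    {"linear": [0.3,-0.3,-8],"turn": 0},
    {"linear": [0.3,-0.3,-8],"turn": 0}
  ]
}}

```text
time_s: 19.02
ee_pos: [0.4549, 0.0751, 0.0763]
ee_rot: [-0.0, -0.25, 0.968, 0.0]
force: [-0.3, -0.2, -1.0]
opening: 0.0179
grip_force: 30.0
```

>>> {"api": "step_arm", "payload": {
  "motion": [
    {"linear": [0,0,-2],"turn": 0},
    {"linear": [0,0,-3.5],"turn": 0},
    {"linear": [0,0,-3.5],"turn": 0}
  ]
}}

```text
time_s: 19.27
ee_pos: [0.4548, 0.0751, 0.0727]
ee_rot: [-0.0, -0.25, 0.968, -0.0]
force: [-0.7, 0.0, -1.8]
opening: 0.0176
grip_force: 30.0
```

>>> {"api": "step_arm", "payload": {
  "motion": [
    {"linear": [0,0,-4],"turn": 0},
    {"linear": [0,0,-8],"turn": 0},
    {"linear": [0,0,-12],"turn": 0},
    {"linear": [0,0,-16],"turn": 0},
    {"linear": [0,0,-18.5],"turn": 0},
    {"linear": [0,0,-18.5],"turn": 0},
    {"linear": [0,0,-18.5],"turn": 0}
  ]
}}

```text
time_s: 19.85
ee_pos: [0.4548, 0.0751, 0.0542]
ee_rot: [-0.0, -0.25, 0.968, 0.0]
force: [0.6, 0.1, -1.2]
opening: 0.0183
grip_force: 30.0
```

Block 2 took the gauge to the collar as well. On to block 3.

>>> {"api": "step_arm", "payload": {
  "motion": [
    {"linear": [0,0,15],"turn": 0},
    {"linear": [0,0,35],"turn": 0},
    {"linear": [0,0,50],"turn": 0},
    {"linear": [0,0,50],"turn": 0},
    {"linear": [-0.5,-33,50],"turn": 0},
    {"linear": [-1.1,-65.2,50],"turn": 0},
    {"linear": [-1.1,-65.2,50],"turn": 0},
    {"linear": [-1.1,-65.2,50],"turn": 0},
    {"linear": [-1.1,-65.2,42],"turn": 0},
    {"linear": [-1.1,-65.2,42],"turn": 0}
  ]
}}

```text
time_s: 20.68
ee_pos: [0.4531, 0.0106, 0.0951]
ee_rot: [-0.001, -0.251, 0.968, 0.0]
force: [-0.2, -0.7, -1.0]
opening: 0.0176
grip_force: 30.0
```

>>> {"api": "step_arm", "payload": {
  "motion": [
    {"linear": [0,0,-5],"turn": 0},
    {"linear": [0,0,-9],"turn": 0},
    {"linear": [0,0,-12],"turn": 0},
    {"linear": [0,0,-12],"turn": 0},
    {"linear": [0,0,-12],"turn": 0}
  ]
}}

```text
time_s: 21.1
ee_pos: [0.4536, 0.0102, 0.0841]
ee_rot: [-0.0, -0.251, 0.968, 0.0]
force: [0.1, 1.0, -1.2]
opening: 0.018
grip_force: 30.0
```

>>> {"api": "step_arm", "payload": {
  "motion": [
    {"linear": [0,0,-2],"turn": 0},
    {"linear": [0,0,-4],"turn": 0},
    {"linear": [0,0,-6],"turn": 0},
    {"linear": [0,0,-7],"turn": 0},
    {"linear": [0,0,-7],"turn": 0}
  ]
}}

```text
time_s: 21.52
ee_pos: [0.4538, 0.0099, 0.0773]
ee_rot: [-0.0, -0.25, 0.968, 0.0]
force: [0.2, 0.4, -0.5]
opening: 0.0178
grip_force: 30.0
```

>>> {"api": "step_arm", "payload": {
  "motion": [
    {"linear": [0,0,-1],"turn": 0},
    {"linear": [0,0,-2],"turn": 0},
    {"linear": [0,0,-2],"turn": 0}
  ]
}}

```text
time_s: 21.77
ee_pos: [0.4541, 0.0099, 0.0767]
ee_rot: [0.0, -0.25, 0.968, -0.0]
force: [-5.7, 1.0, 20.3]
opening: 0.0179
grip_force: 30.0
```

Block 3 stops at exactly 12 mm (20 N), so it is bad. The fourth place is empty, so the gauge goes back to its stand.

>>> {"api": "step_arm", "payload": {
  "motion": [
    {"linear": [0,0,20],"turn": 0},
    {"linear": [0,0,55],"turn": 0},
    {"linear": [0,38,58],"turn": 0},
    {"linear": [-1,76,58],"turn": 0},
    {"linear": [-1,114,58],"turn": 0},
    {"linear": [-2,152,58],"turn": 0},
    {"linear": [-2,190,58],"turn": 0},
    {"linear": [-3,228,58],"turn": 0},
    {"linear": [-3,266,58],"turn": 0},
    {"linear": [-3,304,58],"turn": 0}
  ]
}}

```text
time_s: 22.6
ee_pos: [0.4504, 0.3158, 0.1335]
ee_rot: [0.0, -0.25, 0.968, -0.0]
force: [1.4, -0.3, -0.2]
opening: 0.018
grip_force: 30.0
```

>>> {"api": "step_arm", "payload": {
  "motion": [
    {"linear": [0,0,0],"turn": 0},
    {"linear": [0,0,0],"turn": 0},
    {"linear": [0,0,0],"turn": 0}
  ]
}}

```text
time_s: 22.85
ee_pos: [0.4503, 0.3135, 0.1331]
ee_rot: [-0.001, -0.251, 0.968, -0.0]
force: [0.5, -0.0, -0.8]
opening: 0.0179
grip_force: 30.0
```

Target (450.7, 354.4); the tip clears the stand's top while TCP is above 0.085.

>>> {"api": "step_arm", "payload": {
  "motion": [
    {"linear": [0.2,20,0],"turn": 0},
    {"linear": [0.2,40.8,0],"turn": 0},
    {"linear": [0.2,40.8,0],"turn": 0},
    {"linear": [0.2,40.8,-20],"turn": 0},
    {"linear": [0.2,40.8,-38],"turn": 0},
    {"linear": [0.2,40.8,-38],"turn": 0},
    {"linear": [0.2,40.8,-38],"turn": 0}
  ]
}}

```text
time_s: 23.43
ee_pos: [0.4504, 0.3527, 0.0948]
ee_rot: [-0.001, -0.25, 0.968, -0.001]
force: [-0.1, 0.3, -0.6]
opening: 0.0178
grip_force: 30.0
```

>>> {"api": "step_arm", "payload": {
  "motion": [
    {"linear": [0,0,-7],"turn": 0},
    {"linear": [0,0,-14],"turn": 0},
    {"linear": [0,0,-18],"turn": 0},
    {"linear": [0,0,-18],"turn": 0}
  ]
}}

```text
time_s: 23.77
ee_pos: [0.4507, 0.3543, 0.0768]
ee_rot: [-0.0, -0.25, 0.968, -0.0]
force: [0.5, -0.4, -1.5]
opening: 0.0179
grip_force: 30.0
```

>>> {"api": "step_arm", "payload": {
  "motion": [
    {"linear": [0,0,-8],"turn": 0},
    {"linear": [0,0,-16],"turn": 0},
    {"linear": [0,0,-23],"turn": 0},
    {"linear": [0,0,-26.5],"turn": 0},
    {"linear": [0,0,-26.5],"turn": 0},
    {"linear": [0,0,-26.5],"turn": 0}
  ]
}}

```text
time_s: 24.27
ee_pos: [0.4508, 0.3546, 0.0505]
ee_rot: [-0.0, -0.25, 0.968, -0.0]
force: [-0.3, 0.1, 0.1]
opening: 0.0179
grip_force: 30.0
```

>>> {"api": "step_arm", "payload": {
  "motion": [
    {"linear": [0,0,-0.5],"turn": 0},
    {"linear": [0,0,-0.5],"turn": 0},
    {"linear": [0,0,-0.5],"turn": 0}
  ]
}}

```text
time_s: 24.52
ee_pos: [0.4511, 0.3548, 0.0507]
ee_rot: [0.0, -0.25, 0.968, 0.0]
force: [1.1, 0.1, -0.9]
opening: 0.0179
grip_force: 30.0
```

>>> {"api": "step_arm", "payload": {
  "motion": [
    {"linear": [0,0,0],"turn": 0},
    {"linear": [0,0,0],"turn": 0},
    {"linear": [0,0,0],"turn": 0},
    {"linear": [0,0,0],"turn": 0},
    {"linear": [0,0,0],"turn": 0}
  ],
  "jaw": 0.4
}}

```text
time_s: 24.93
ee_pos: [0.4511, 0.3547, 0.0505]
ee_rot: [0.0, -0.25, 0.968, 0.0]
force: [0.2, 0.5, -0.2]
opening: 0.0474
grip_force: 0.0
```

>>> {"api": "step_arm", "payload": {
  "motion": [
    {"linear": [0,0,30],"turn": 0},
    {"linear": [0,0,65],"turn": 0},
    {"linear": [0,0,90],"turn": -7},
    {"linear": [1,-38,90],"turn": -14},
    {"linear": [2,-76,90],"turn": -21},
    {"linear": [3,-114,90],"turn": -28},
    {"linear": [3,-150,90],"turn": -30},
    {"linear": [4,-180,90],"turn": -30},
    {"linear": [4,-212,90],"turn": -30},
    {"linear": [4,-212,90],"turn": -30}
  ]
}}

```text
time_s: 25.77
ee_pos: [0.4541, 0.1386, 0.1404]
ee_rot: [-0.001, 0.01, 1.0, -0.001]
force: [-0.8, 0.1, 0.1]
opening: 0.0525
grip_force: 0.0
```

>>> {"api": "step_arm", "payload": {
  "motion": [
    {"linear": [0,0,0],"turn": 0},
    {"linear": [0,0,0],"turn": 0}
  ]
}}

```text
time_s: 25.93
ee_pos: [0.4554, 0.143, 0.1406]
ee_rot: [0.0, 0.009, 1.0, 0.0]
force: [-0.3, 0.7, -0.4]
opening: 0.0529
grip_force: 0.0
```

```bash
cat > chk.py <<'E'
from h import *
s=monitor.sense();print(s["ee_pos"].round(4) if hasattr(s["ee_pos"],"round") else s["ee_pos"],s["ee_rot"])
for n in("top","scene"):
    p=vision.capture(n); W=cloud(p); Z=W[...,2]; im=p["img"].astype(int); r,g,b=im[...,0],im[...,1],im[...,2]
    for t in("blue_tray","yellow_bin"):
        h=.032 if t[0]=="b" else .066
        for o in nets.outline_of(t,p)[:2]:
            q=o["region"]&(abs(Z-h)<.006)
            if q.sum()>20: print(n,t,round(o["conf"],2),rect(W[q]))
    m=(g>1.4*r)&(g>1.3*b)&(abs(W[...,0]-.452)<.03)&(abs(W[...,1]-.355)<.03); print("gauge",m.sum(),W[m].mean(0).round(4) if m.any() else"", np.percentile(Z[m],[5,50,95]).round(3) if m.any() else "")
E
python3 chk.py
```

```text
[0.4554 0.143  0.1406] [3.13765919e-04 9.26722303e-03 9.99956987e-01 2.11851978e-04]
top blue_tray 0.75 (array([622.9,  -7.4]), array([121.8, 200.3]), 0.9)
top yellow_bin 0.8 (array([ 633.9, -250.4]), array([206.4, 145.7]), 89.0)
gauge 69 [0.4528 0.3537 0.0794] [0.045 0.085 0.09 ]
scene blue_tray 0.78 (array([618.3,  -6.4]), array([123.1, 203.2]), 0.6)
scene yellow_bin 0.85 (array([ 630.1, -250.8]), array([147.5, 205.5]), 0.1)
scene yellow_bin 0.31 (array([491.3,  37.7]), array([ 8.4, 16.3]), 36.9)
gauge 81 [0.4473 0.35   0.0676] [0.049 0.068 0.085]
```

Gauge is back in the stand, with the tray and bin unmoved. Block 1: go down over (454.8, 142).

>>> {"api": "step_arm", "payload": {
  "motion": [
    {"linear": [-0.5,-1,-30],"turn": 0},
    {"linear": [-0.5,-1,-60],"turn": 0},
    {"linear": [-0.5,-1,-90],"turn": 0},
    {"linear": [-0.5,-1,-110],"turn": 0},
    {"linear": [-0.5,-1,-122],"turn": 0},
    {"linear": [-0.5,-1,-122],"turn": 0},
    {"linear": [-0.5,-1,-122],"turn": 0}
  ]
}}

```text
time_s: 26.82
ee_pos: [0.4541, 0.142, 0.018]
ee_rot: [-0.001, 0.008, 1.0, -0.0]
force: [0.1, 1.3, 0.4]
opening: 0.0526
grip_force: 0.0
```

>>> {"api": "step_arm", "payload": {
  "motion": [
    {"linear": [0,0,0],"turn": 0},
    {"linear": [0,0,0],"turn": 0},
    {"linear": [0,0,0],"turn": 0},
    {"linear": [0,0,0],"turn": 0},
    {"linear": [0,0,0],"turn": 0},
    {"linear": [0,0,0],"turn": 0}
  ],
  "jaw": 1
}}

```text
time_s: 27.32
ee_pos: [0.4553, 0.142, 0.0195]
ee_rot: [0.001, 0.009, 1.0, 0.0]
force: [-0.3, 1.6, 7.8]
opening: 0.0358
grip_force: 30.0
```

>>> {"api": "step_arm", "payload": {
  "motion": [
    {"linear": [0,0,25],"turn": 0},
    {"linear": [0,0,60],"turn": 0},
    {"linear": [0,0,95],"turn": 0},
    {"linear": [0,0,95],"turn": 0},
    {"linear": [30,-18,95],"turn": 0},
    {"linear": [60,-36,95],"turn": 0},
    {"linear": [95,-57,95],"turn": 0},
    {"linear": [130,-78,95],"turn": 0},
    {"linear": [166,-97,95],"turn": 0},
    {"linear": [166,-97,95],"turn": 0}
  ]
}}

```text
time_s: 28.15
ee_pos: [0.6272, 0.0414, 0.1139]
ee_rot: [0.004, 0.01, 1.0, -0.0]
force: [-0.4, -0.4, -0.2]
opening: 0.0357
grip_force: 30.0
```

>>> {"api": "step_arm", "payload": {
  "motion": [
    {"linear": [0,0,0],"turn": 0},
    {"linear": [0,0,0],"turn": 0}
  ]
}}

```text
time_s: 28.32
ee_pos: [0.6192, 0.0446, 0.1125]
ee_rot: [-0.001, 0.009, 1.0, 0.0]
force: [-0.2, -0.3, -0.6]
opening: 0.0359
grip_force: 30.0
```

```bash
python3 chk.py | grep -v gauge
```

```text
[0.6192 0.0446 0.1125] [-1.08283316e-03  9.16012336e-03  9.99957459e-01  5.61937386e-06]
top blue_tray 0.47 (array([597. ,  88.4]), array([75. , 13.8]), 10.4)
top yellow_bin 0.88 (array([ 633.9, -250.9]), array([206.6, 145.7]), 89.1)
scene blue_tray 0.86 (array([618.4,  -6.7]), array([122.7, 203.3]), 2.0)
scene yellow_bin 0.73 (array([ 630.5, -250.9]), array([204.9, 148.7]), 89.2)
```

>>> {"api": "step_arm", "payload": {
  "motion": [
    {"linear": [0.5,-7.5,0],"turn": 0},
    {"linear": [0.5,-7.5,-30],"turn": 0},
    {"linear": [0.5,-7.5,-60],"turn": 0},
    {"linear": [0.5,-7.5,-80],"turn": 0},
    {"linear": [0.5,-7.5,-92],"turn": 0},
    {"linear": [0.5,-7.5,-95.5],"turn": 0},
    {"linear": [0.5,-7.5,-95.5],"turn": 0},
    {"linear": [0.5,-7.5,-95.5],"turn": 0}
  ]
}}

```text
time_s: 29.28
ee_pos: [0.6218, 0.0372, 0.0188]
ee_rot: [0.001, 0.009, 1.0, 0.0]
force: [-0.0, 1.0, -0.6]
opening: 0.0358
grip_force: 30.0
```

>>> {"api": "step_arm", "payload": {
  "motion": [
    {"linear": [0,0,0],"turn": 0},
    {"linear": [0,0,0],"turn": 0},
    {"linear": [0,0,0],"turn": 0},
    {"linear": [0,0,0],"turn": 0}
  ],
  "jaw": 0.48
}}

```text
time_s: 29.62
ee_pos: [0.6216, 0.0372, 0.0188]
ee_rot: [0.001, 0.009, 1.0, 0.0]
force: [-0.3, 0.4, 0.6]
opening: 0.0454
grip_force: 0.0
```

>>> {"api": "step_arm", "payload": {
  "motion": [
    {"linear": [0,0,30],"turn": 0},
    {"linear": [0,0,65],"turn": 0},
    {"linear": [0,0,100],"turn": 0},
    {"linear": [-35,8,120],"turn": 0},
    {"linear": [-70,16,120],"turn": 0},
    {"linear": [-105,24,120],"turn": 0},
    {"linear": [-140,32,120],"turn": 0},
    {"linear": [-165,38,120],"turn": 0},
    {"linear": [-165,38,120],"turn": 0},
    {"linear": [-165,38,120],"turn": 0}
  ],
  "jaw": 0.4
}}

```text
time_s: 30.45
ee_pos: [0.4554, 0.0755, 0.1385]
ee_rot: [0.0, 0.008, 1.0, 0.0]
force: [-0.4, -0.1, 0.2]
opening: 0.0528
grip_force: 0.0
```

```bash
python3 chk.py; python3 - <<'E'
from h import *
p=vision.capture("scene"); save(p,"s8.png",(190,140,480,360),2.7)
E
```

```text
[0.4554 0.0755 0.1385] [3.99025307e-04 8.28362218e-03 9.99965610e-01 3.25774618e-05]
top blue_tray 0.89 (array([625.4,  -7.3]), array([201.5, 119.1]), 88.6)
top yellow_bin 0.9 (array([ 634. , -250.7]), array([205.9, 145.8]), 89.1)
gauge 68 [0.4527 0.3535 0.0797] [0.049 0.085 0.089]
scene blue_tray 0.78 (array([618.8,  -7.1]), array([122.8, 202.8]), 1.5)
scene yellow_bin 0.87 (array([ 630.4, -250.9]), array([205.8, 148. ]), 89.7)
gauge 81 [0.4473 0.3498 0.0679] [0.048 0.068 0.086]
```

View pics/s8.png

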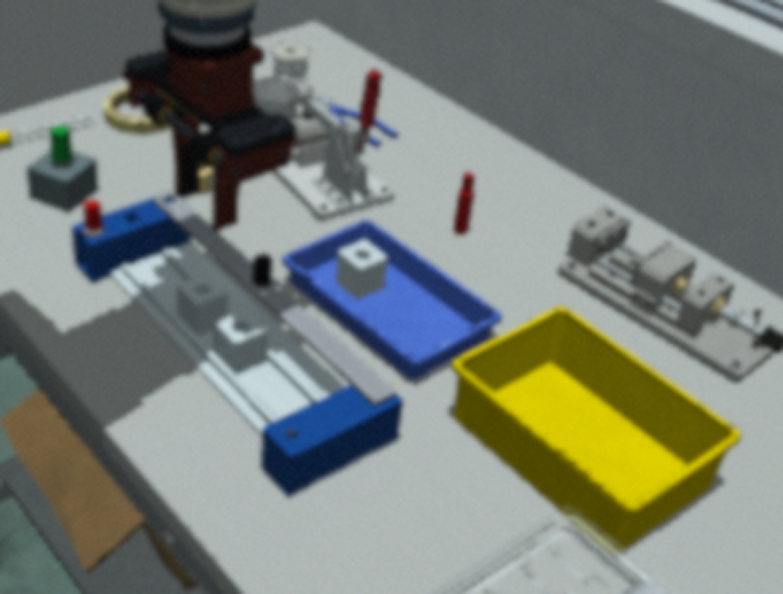

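Block 1 stands flat in the tray (362,265), the pin (93,215), gauge (60,145) and keeper are fine, and the two other blocks are in the rack. Next is block 2.

>>> {"api": "step_arm", "payload": {
  "motion": [
    {"linear": [-0.5,-0.4,-30],"turn": 0},
    {"linear": [-0.5,-0.4,-60],"turn": 0},
    {"linear": [-0.5,-0.4,-90],"turn": 0},
    {"linear": [-0.5,-0.4,-108],"turn": 0},
    {"linear": [-0.5,-0.4,-120],"turn": 0},
    {"linear": [-0.5,-0.4,-120],"turn": 0},
    {"linear": [-0.5,-0.4,-120],"turn": 0}
  ]
}}

```text
time_s: 31.38
ee_pos: [0.4553, 0.0746, 0.0173]
ee_rot: [-0.001, 0.009, 1.0, -0.0]
force: [-0.6, 0.4, -0.2]
opening: 0.0528
grip_force: 0.0
```

>>> {"api": "step_arm", "payload": {
  "motion": [
    {"linear": [0,0,0],"turn": 0},
    {"linear": [0,0,0],"turn": 0},
    {"linear": [0,0,0],"turn": 0},
    {"linear": [0,0,0],"turn": 0},
    {"linear": [0,0,0],"turn": 0},
    {"linear": [0,0,0],"turn": 0}
  ],
  "jaw": 1
}}

```text
time_s: 31.88
ee_pos: [0.4563, 0.0749, 0.0189]
ee_rot: [0.001, 0.009, 1.0, 0.0]
force: [0.0, -0.3, 6.7]
opening: 0.0361
grip_force: 30.0
```

>>> {"api": "step_arm", "payload": {
  "motion": [
    {"linear": [0,0,25],"turn": 0},
    {"linear": [0,0,60],"turn": 0},
    {"linear": [0,0,97],"turn": 0},
    {"linear": [0,0,97],"turn": 0},
    {"linear": [27,-21,97],"turn": 0},
    {"linear": [54,-42,97],"turn": 0},
    {"linear": [82,-63,97],"turn": 0},
    {"linear": [110,-84,97],"turn": 0},
    {"linear": [138,-106,97],"turn": 0},
    {"linear": [165,-127,97],"turn": 0}
  ]
}}

```text
time_s: 32.72
ee_pos: [0.6214, -0.0535, 0.1144]
ee_rot: [-0.0, 0.009, 1.0, -0.0]
force: [-0.8, 0.6, -1.0]
opening: 0.0357
grip_force: 30.0
```

>>> {"api": "step_arm", "payload": {
  "motion": [
    {"linear": [0,0,0],"turn": 0},
    {"linear": [0,0,0],"turn": 0}
  ]
}}

```text
time_s: 32.88
ee_pos: [0.621, -0.0533, 0.1141]
ee_rot: [-0.0, 0.01, 1.0, 0.0]
force: [0.7, 1.6, -1.7]
opening: 0.0358
grip_force: 30.0
```

```bash
python3 chk.py | grep -v gauge
```

```text
[ 0.621  -0.0533  0.1141] [-1.09707133e-04  9.78225496e-03  9.99952146e-01  2.68772731e-05]
top blue_tray 0.88 (array([622. ,  25.4]), array([120.9, 134.5]), 0.7)
top yellow_bin 0.89 (array([ 633.3, -297.2]), array([111. , 146.3]), 89.8)
scene blue_tray 0.61 (array([618.7,  -7. ]), array([122.5, 202.9]), 1.6)
scene blue_tray 0.56 (array([ 630.4, -250.2]), array([196.2, 140.6]), 89.5)
scene yellow_bin 0.67 (array([ 630.7, -250.9]), array([205.6, 148.5]), 89.7)
scene yellow_bin 0.47 (array([407.8, 205.7]), array([ 9.5, 17.9]), 76.5)
```

Tray unmoved; set down (finger opening kept small by the wall) and go back for block 3.

>>> {"api": "step_arm", "payload": {
  "motion": [
    {"linear": [0,1.5,-30],"turn": 0},
    {"linear": [0,1.5,-60],"turn": 0},
    {"linear": [0,1.5,-80],"turn": 0},
    {"linear": [0,1.5,-92],"turn": 0},
    {"linear": [0,1.5,-96],"turn": 0},
    {"linear": [0,1.5,-96],"turn": 0},
    {"linear": [0,1.5,-96],"turn": 0}
  ]
}}

```text
time_s: 33.77
ee_pos: [0.6212, -0.0506, 0.0198]
ee_rot: [0.001, 0.009, 1.0, -0.0]
force: [0.7, -0.1, -1.2]
opening: 0.0361
grip_force: 30.0
```

>>> {"api": "step_arm", "payload": {
  "motion": [
    {"linear": [0,0,0],"turn": 0},
    {"linear": [0,0,0],"turn": 0},
    {"linear": [0,0,0],"turn": 0},
    {"linear": [0,0,0],"turn": 0}
  ],
  "jaw": 0.48
}}

```text
time_s: 34.1
ee_pos: [0.6211, -0.0508, 0.0198]
ee_rot: [0.001, 0.009, 1.0, -0.0]
force: [1.0, -0.8, -0.1]
opening: 0.0457
grip_force: 0.0
```

>>> {"api": "step_arm", "payload": {
  "motion": [
    {"linear": [0,0,30],"turn": 0},
    {"linear": [0,0,65],"turn": 0},
    {"linear": [0,0,100],"turn": 0},
    {"linear": [-35,13,120],"turn": 0},
    {"linear": [-70,26,120],"turn": 0},
    {"linear": [-105,39,120],"turn": 0},
    {"linear": [-140,52,120],"turn": 0},
    {"linear": [-167,62,120],"turn": 0},
    {"linear": [-167,62,120],"turn": 0},
    {"linear": [-167,62,120],"turn": 0}
  ],
  "jaw": 0.4
}}

```text
time_s: 34.93
ee_pos: [0.4528, 0.0117, 0.1395]
ee_rot: [0.0, 0.008, 1.0, -0.0]
force: [0.6, -0.7, 0.6]
opening: 0.0527
grip_force: 0.0
```

>>> {"api": "step_arm", "payload": {
  "motion": [
    {"linear": [0,0,0],"turn": 0}
  ]
}}

```text
time_s: 35.02
ee_pos: [0.4549, 0.0113, 0.1396]
ee_rot: [0.001, 0.009, 1.0, -0.0]
force: [0.4, -0.3, 0.1]
opening: 0.0527
grip_force: 0.0
```

>>> {"api": "step_arm", "payload": {
  "motion": [
    {"linear": [-0.5,-1.3,-30],"turn": 0},
    {"linear": [-0.5,-1.3,-60],"turn": 0},
    {"linear": [-0.5,-1.3,-90],"turn": 0},
    {"linear": [-0.5,-1.3,-109],"turn": 0},
    {"linear": [-0.5,-1.3,-121],"turn": 0},
    {"linear": [-0.5,-1.3,-121],"turn": 0},
    {"linear": [-0.5,-1.3,-121],"turn": 0}
  ]
}}

```text
time_s: 35.6
ee_pos: [0.4539, 0.0097, 0.0173]
ee_rot: [-0.0, 0.009, 1.0, -0.0]
force: [-0.8, -0.1, 1.1]
opening: 0.0523
grip_force: 0.0
```

>>> {"api": "step_arm", "payload": {
  "motion": [
    {"linear": [0,0,0],"turn": 0},
    {"linear": [0,0,0],"turn": 0},
    {"linear": [0,0,0],"turn": 0},
    {"linear": [0,0,0],"turn": 0},
    {"linear": [0,0,0],"turn": 0},
    {"linear": [0,0,0],"turn": 0}
  ],
  "jaw": 1
}}

```text
time_s: 36.1
ee_pos: [0.454, 0.01, 0.0188]
ee_rot: [0.001, 0.009, 1.0, -0.0]
force: [-0.3, -0.5, 7.3]
opening: 0.0359
grip_force: 30.0
```

>>> {"api": "step_arm", "payload": {
  "motion": [
    {"linear": [0,0,30],"turn": 0},
    {"linear": [0,0,65],"turn": 0},
    {"linear": [0,0,100],"turn": 0},
    {"linear": [0,0,110],"turn": 0},
    {"linear": [22,-32,110],"turn": 0},
    {"linear": [44,-64,110],"turn": 0},
    {"linear": [66,-96,110],"turn": 0},
    {"linear": [88,-128,110],"turn": 0},
    {"linear": [110,-160,110],"turn": 0},
    {"linear": [132,-192,110],"turn": 0}
  ]
}}

```text
time_s: 36.93
ee_pos: [0.5853, -0.1836, 0.1272]
ee_rot: [-0.0, 0.009, 1.0, 0.0]
force: [0.5, 0.4, -1.1]
opening: 0.0355
grip_force: 30.0
```

>>> {"api": "step_arm", "payload": {
  "motion": [
    {"linear": [0,0,0],"turn": 0},
    {"linear": [0,0,0],"turn": 0}
  ]
}}

```text
time_s: 37.1
ee_pos: [0.5852, -0.1834, 0.1269]
ee_rot: [-0.0, 0.01, 1.0, 0.0]
force: [0.1, 0.8, -0.1]
opening: 0.036
grip_force: 30.0
```

```bash
python3 chk.py | grep -v gauge
```

```text
[ 0.5852 -0.1834  0.1269] [-1.97787304e-04  1.00591498e-02  9.99949381e-01  9.79483444e-05]
top blue_tray 0.98 (array([622.9,  -7.4]), array([121.6, 200.1]), 1.1)
top yellow_bin 0.67 (array([ 634.6, -177.1]), array([145.8,  58.9]), 0.2)
scene blue_tray 0.74 (array([618. ,  -7.4]), array([123.1, 201.2]), 1.0)
scene yellow_bin 0.61 (array([ 630.2, -250.8]), array([204.8, 148.4]), 89.9)
```

>>> {"api": "step_arm", "payload": {
  "motion": [
    {"linear": [20,-30,0],"turn": 0},
    {"linear": [40,-55,0],"turn": 0},
    {"linear": [47,-67,0],"turn": 0},
    {"linear": [47,-67,-25],"turn": 0},
    {"linear": [47,-67,-55],"turn": 0},
    {"linear": [47,-67,-80],"turn": 0},
    {"linear": [47,-67,-98],"turn": 0},
    {"linear": [47,-67,-109],"turn": 0},
    {"linear": [47,-67,-109],"turn": 0},
    {"linear": [47,-67,-109],"turn": 0}
  ]
}}

```text
time_s: 38.23
ee_pos: [0.632, -0.2485, 0.019]
ee_rot: [-0.0, 0.009, 1.0, 0.0]
force: [-0.5, -0.2, -0.2]
opening: 0.0356
grip_force: 30.0
```

>>> {"api": "step_arm", "payload": {
  "motion": [
    {"linear": [0,0,0],"turn": 0},
    {"linear": [0,0,0],"turn": 0},
    {"linear": [0,0,0],"turn": 0},
    {"linear": [0,0,0],"turn": 0}
  ],
  "jaw": 0.45
}}

```text
time_s: 38.57
ee_pos: [0.6327, -0.2493, 0.0202]
ee_rot: [0.001, 0.009, 1.0, -0.0]
force: [0.2, -1.0, -0.7]
opening: 0.0479
grip_force: 0.0
```

>>> {"api": "step_arm", "payload": {
  "motion": [
    {"linear": [0,0,30],"turn": 0},
    {"linear": [0,0,65],"turn": 0},
    {"linear": [0,0,100],"turn": 0},
    {"linear": [0,0,140],"turn": 0},
    {"linear": [-40,0,150],"turn": 0},
    {"linear": [-80,0,150],"turn": 0},
    {"linear": [-120,0,150],"turn": 0},
    {"linear": [-160,0,150],"turn": 0},
    {"linear": [-200,0,150],"turn": 0},
    {"linear": [-200,0,150],"turn": 0}
  ]
}}

```text
time_s: 39.4
ee_pos: [0.4246, -0.2471, 0.1684]
ee_rot: [-0.003, 0.01, 1.0, 0.001]
force: [-1.1, 0.2, -0.7]
opening: 0.0484
grip_force: 0.0
```

>>> {"api": "step_arm", "payload": {
  "motion": [
    {"linear": [0,0,0],"turn": 0},
    {"linear": [0,0,0],"turn": 0}
  ]
}}

```text
time_s: 39.57
ee_pos: [0.4331, -0.2497, 0.1699]
ee_rot: [0.001, 0.009, 1.0, -0.001]
force: [0.7, 0.2, 0.7]
opening: 0.0479
grip_force: 0.0
```

```bash
python3 chk.py; python3 - <<'E'
from h import *
p=vision.capture("top"); W=cloud(p);X,Y,Z=W[...,0],W[...,1],W[...,2]
for t in "abcdefgh"[::2]: print([(np.round(k["position"],4).tolist(),round(k["conf"],2)) for k in nets.landmark_of(f"block_{t}_mid",p)][:4])
for x,y in((.622,.037),(.622,-.051),(.633,-.25)):
    q=(abs(X-x)<.03)&(abs(Y-y)<.03)&(Z>.03); print(q.sum(),np.median(Z[q]),rect(W[q]))
q=(Z>.078)&(abs(X-.498)<.02)&(abs(Y-.04)<.025); print("knob",W[q].mean(0))
save(p,"t9.png",(110,130,470,330),2.2)
E
```

```text
[ 0.4331 -0.2497  0.1699] [ 1.20723189e-03  9.10464390e-03  9.99957609e-01 -6.54927107e-04]
top blue_tray 0.67 (array([622.9,  -7.2]), array([121.8, 199.7]), 1.1)
top yellow_bin 0.88 (array([ 633.8, -250.3]), array([204.8, 145.5]), 89.0)
gauge 68 [0.4526 0.3533 0.0804] [0.051 0.085 0.091]
scene blue_tray 0.6 (array([577.3,  -6.4]), array([202.4,  64.6]), 82.3)
scene yellow_bin 0.9 (array([ 630.5, -253. ]), array([202.1, 149.7]), 88.8)
gauge 79 [0.4474 0.3495 0.068 ] [0.049 0.068 0.086]
[([0.6215, 0.0408, 0.023], 0.62)]
[]
[([0.6321, -0.2515, 0.0156], 0.65), ([0.4553, 0.0446, -0.0022], 0.42)]
[]
157 0.04187292845484155 (array([623.4,  35.7]), array([33.7, 35.8]), 88.6)
177 0.04243195850273846 (array([621.3, -51.2]), array([36.1, 37.1]), 87.7)
182 0.04180205932082874 (array([ 632.6, -249.2]), array([37.5, 37.5]), 89.2)
knob [0.49901578 0.04090825 0.08681357]
```

View pics/t9.png

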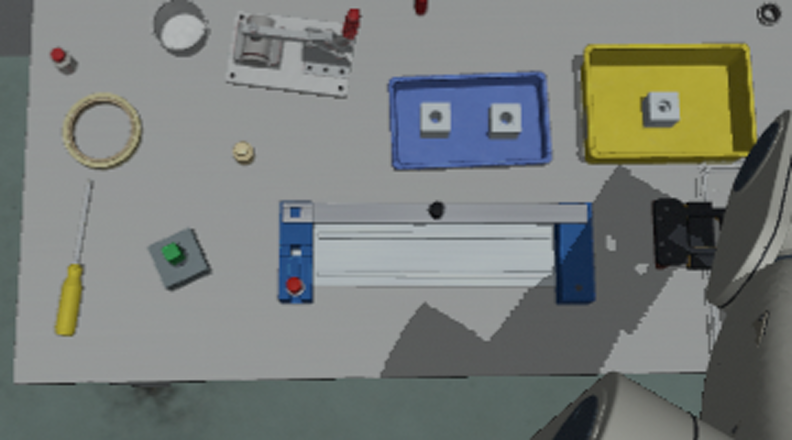

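Two blocks are flat in the tray (435,117; 506,117) and one is in the bin (663,107), all with tops at 42 mm. The pin is in the notch (294,285), the keeper is back, the gauge is in its stand (172,252), and the bystanders are untouched. I'm handing it in.

```bash
python3 -c "
from station import arm
print(arm.close_job())"
```

```text
the job is handed in; nothing more can be done
None
```

The job is handed in: the gauge entered blocks 1 and 2 to the collar (blue tray) and stopped short in block 3 (yellow bin), place 4 was empty, the pin is in the notch, the keeper is back, and the gauge is in its stand; no verdict was returned.

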